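Find the dragging flange bearing on the conveyor channel and swap it for the spare

ROBOT

A 6-joint arm with a two-finger parallel gripper is mounted at the origin on the work surface. World frame = base frame: x ahead of the robot, y to its left, z up, the work surface at z = 0. Lengths are in mm, angles in rad, forces in N, time in s.
With the tool pointing down it reaches from about 350 to 775 mm from the base axis. Payload 7.3 kg.
Tool frame: the origin (TCP) lies at the very end of the fingers, on their centre line; the grasp point (between the pads) lies 19 mm behind it (bot.tcp_to_grasp is the distance from the TCP to the grasp point, in mm); z points along the fingers, y is the direction in which the jaws open and shut (so a half turn about z gives the same grasp; the last joint's range is limited). The gripper opens to 92 mm and grips with 3 to 60 N. Pads are 19 mm wide; open, the fingers measure 130 mm over their backs; the gripper's body (75 mm by 190 mm) begins 47 mm behind the grasp point.
Start: joints at [-1.442, 0.342, 1.524, -0, 1.275, -0.146], TCP at [142.484, -505.318, 191.341] pointing down, gripper open.
Joint ranges: [-2.53, 2.53], [-0.77, 2.02], [0.04, 2.7], [-1, 4.14], [0.28, 2.66], [-3.11, 3.11]. Speed limits (rad/s): [2.57, 2.57, 3.14, 3.14, 3.14, 3.14].

INTERFACE

Orientations are given as [roll, pitch, yaw] about the fixed x, y, z axes, in that order (R = Rz(yaw) Ry(pitch) Rx(roll)).
In Python, from plant import bot gives the robot as it stands. The module is installed in compiled form; this text tells all that it offers.
- The arm moves only by the tool carry_out, never from a script. Its argument "motion" is a list of rows, each a list of 5 numbers: the closure, from 0 (fully open) to 1 (shut), then the shift along the tool's x, y, z in mm, then the turn about the tool's z in degrees. In form: [[claw, dx, dy, dz, spin], ...]. A call has 1 to 10 rows; each row is the pose to reach, as a shift and turn from the pose measured when the call began, along the tool's axes at that moment; what a row does not reach only later rows make up. A row lasts 1/8 s, in which the tool goes at most 62.5 mm and 10.7 degrees, less where a joint would pass 70% of its speed; a pose out of reach is approached as far as the arm can. A call with a gripper value outside its range is refused whole. The fingers move at their own pace and stop on an object; the grip force is fixed at half the most. Time passes only in rows, so rows that repeat a pose let the fingers close. It gives the time, the measured TCP pose, the force and the opening at its end, in the units of the state.
- bot.get_obs(): the state, without advancing time (a new reading comes with each control period).
- bot.capture(name): name is "scene" or "top" or "wrist"; returns a dict with "color" (420x560x3 uint8, red, green, blue), "depth" (420x560 float32, mm along the optical axis (not along the pixel's ray), 0 where there is no reading), "K" (3x3 intrinsics, pixels), "camera_from_world" (4x4, takes a point from world to camera coordinates). Camera axes: x right, y down, z forward; pixel columns grow to the right and rows downward; lengths in mm; the calibration is good to about 2 mm. A picture is of the moment at which its call begins.
- bot.close_job(): hands the job in, once; it reports no verdict.
The state is a dict: "time": time; "joint_positions": joint angles; "dq": joint speeds; "tau": joint torques, N m; "tool_pos": TCP position; "tcp_rot": TCP orientation; "contact_force": force on the tool from outside, world axes, zero at the start; "moment": the same for the moment, N m; "grip_width": finger opening in mm.
Only numpy, scipy, OpenCV 4.12 (cv2) and the standard library are available. Lean on these libraries where they do the work, as an engineer would, in place of code of your own. Each camera call takes 0.05 s, during which the arm holds its last target.

TASK

Three flange bearings stand on the studs of the conveyor side channel and one of them is worn: it looks like the others, but its inner ring turns stiffly. Turn the inner ring of each of the three by about a quarter turn (leave it turned, do not rock it back) and feel for the one that drags; then lift that bearing off its studs, put it flat in the scrap tray, and fit the spare in its place, fully down on the channel. Ease the bearings on and off: no hard pressing or knocking on the studs and channel, leave the two good ones seated, and leave everything else on the table where it is.

Things in the scene. Friction and masses are not known exactly. Their poses are not given: they have to be found in the camera images.
- channel: steel conveyor side channel, 440 long x 120 wide x 50 high, web up, fast to the table, a low table stop at each end. Origin on the table under its middle, x along its length, z up. On its flat top (50 above the table) three stations in a row, each with two upright studs, 10 thick, 28 high, ends bevelled by 1.5, standing 45 either side of the station centre along the channel's x
- station_1 (a point): station at one end of the channel: point on the channel's top midway between its two studs; x along the line of the studs, z up
- station_2 (a point): middle station, 135 along from station_1
- station_3 (a point): station at the other end, 135 along from station_2
- unit_h: oval two-bolt flange bearing of grey cast iron, 0.4 to 0.6 kg, on any one of the stations. Origin at the centre of its underside, x along its long axis, z up. 113 long, lugs 13 thick, a bolt hole 11.5 wide in each, 45 either side of the centre on x; round body 56 in diameter, 26 high, to grip across its y axis; on top the steel inner ring, 32 in diameter, from 26 to 40 high, to grip and turn
- unit_k: second flange bearing, exactly like unit_h to look at; the studs keep the bodies from turning. Which of the three is worn cannot be seen
- unit_m: third flange bearing, exactly like unit_h to look at
- ring_h (a joint): turn of the inner ring of unit_h in its body, rad, positive counter-clockwise from above, within 0.1 of zero at the start, no end stops, stays where it is left. A sound ring turns with under 0.03 N m; the worn one takes about 0.3 N m all the way round: fingers gripping it at under 8 N slip round on it, 20 to 30 N turns it
- ring_k (a joint): the same for unit_k
- ring_m (a joint): the same for unit_m
- unit_spare: the spare, the same kind of bearing, sound, lying flat underside down on the table to the left or right of the channel. Origin and axes as for unit_h
- tray: scrap tray of bare sheet steel, open-topped, 260 (x) x 160 (y) x 40 high, walls and floor 3 thick, fast to the table on the other side of the channel from the spare. Origin at the centre of its underside
- wrench: bystander: combination wrench lying on the table, 200 long
- nut_bin: bystander: small blue plastic bin of nuts, 100 x 130 x 50 high, origin at the centre of its underside
- nut_1: bystander: loose flange nut on the table, 21 wide, 10 high
- nut_2: bystander: another loose nut
- magnet: bystander: flat triangular welding magnet, 100 x 100 x 18
- grease_can: bystander: upright grease can, 68 in diameter, 90 high
Not all that is in view belongs to the job. What is shaped like the unit_m but red is not meant.

How it is judged (in metres and radians):
On the way, in this order (a step that is already met when the one before it is completed fails the run):
1. the inner ring of each of the three bearings on the channel stands turned by at least 0.9 rad from zero, all three bearings still in place ((value of joint ring_h above 0.9 rad or value of joint ring_h below -0.9 rad) and (value of joint ring_k above 0.9 rad or value of joint ring_k below -0.9 rad) and (value of joint ring_m above 0.9 rad or value of joint ring_m below -0.9 rad) and distance of each of unit_h, unit_k, unit_m from where it was at the start of the episode below 0.006 m), for 0.1 s.
2. the worn bearing is off its studs, more than 50 mm from where it stood (distance of worn_centre from where it was at the start of the episode above 0.05 m), for 0.1 s.
At the end, for the whole second after the job is handed in: The worn bearing (worn_centre: its middle, 13 mm up) lies flat (0.12 rad), still, on the scrap tray's floor. The spare stands in its place over both studs, within 3 mm of the station, 1.5 mm of the channel's top, level to 0.04 rad, still. The good two are seated within 4 mm of where they were (x of worn_centre in the frame of tray between -0.12 and 0.12 m and y of worn_centre in the frame of tray between -0.08 and 0.08 m and height (world z) of worn_centre below 0.02 m and angle between worn_centre's own z axis and vertical below 0.12 rad and linear speed of each of unit_h, unit_k, unit_m, unit_spare below 0.02 m/s and ((horizontal distance between unit_spare and station_1 below 0.003 m and z of unit_spare in the frame of station_1 below 0.0015 m and angle between the x axis of unit_spare and the x axis of station_1, either way round below 0.06 rad) or (horizontal distance between unit_spare and station_2 below 0.003 m and z of unit_spare in the frame of station_2 below 0.0015 m and angle between the x axis of unit_spare and the x axis of station_2, either way round below 0.06 rad) or (horizontal distance between unit_spare and station_3 below 0.003 m and z of unit_spare in the frame of station_3 below 0.0015 m and angle between the x axis of unit_spare and the x axis of station_3, either way round below 0.06 rad)) and angle between each of unit_spare, sound_centre_a, sound_centre_b's own z axis and vertical below 0.04 rad and distance of each of sound_centre_a, sound_centre_b from where it was at the start of the episode below 0.004 m); the robot touches nothing.
It fails at once if a bearing is forced or knocked against the channel and its studs with more than 40 N (contact force between any of unit_h, unit_k, unit_m, unit_spare and channel above 40 N).
It fails at once if a good bearing is pulled off its studs (moved more than 15 mm) (distance of any of sound_centre_a, sound_centre_b from where it was at the start of the episode above 0.015 m).
It fails at once if a bystander is shoved more than 30 mm (distance of any of wrench, nut_bin, nut_1, nut_2, magnet, grease_can from where it was at the start of the episode above 0.03 m).
It also fails if it takes over 72 s, if anything falls off the work surface, if the arm or the gripper's body presses on something with over 40 N, if the wrist force passes 120 N, or if a joint passes its speed limit or range.

## Working session

There is one attempt and no reset: what is moved stays moved. The work goes in short steps, Python scripts to look and compute and a tool call to move; the robot and the scene stay as the last step left them, time stands still between calls to the robot, and variables do not carry over. Pictures are saved under pics/ and viewed, and the job is handed in when it is done.

Besides the shell and the picture viewer there is one more tool, called after "Request:" as name(argument=value, ...) on one line, values as JSON. carry_out: Moves the arm, as the interface text tells. Its arguments: {"type":"object","properties":{"motion":{"type":"array","items":{"type":"array","items":{"type":"number"}}}},"required":["motion"]}

```bash
mkdir -p pics; cat > h.py <<'E'
import numpy as np, cv2
from plant import bot
def snap(cam,name):
    c=bot.capture(cam); np.savez(f'{name}.npz',**c)
    cv2.imwrite(f'pics/{name}.png',cv2.cvtColor(c['color'],cv2.COLOR_RGB2BGR)); return c
def cloud(c):
    d=c['depth'];K=c['K'];v,u=np.mgrid[:d.shape[0],:d.shape[1]]
    P=np.stack([(u-K[0,2])*d/K[0,0],(v-K[1,2])*d/K[1,1],d],-1)
    T=np.linalg.inv(c['camera_from_world']); W=P@T[:3,:3].T+T[:3,3]; W[d==0]=np.nan; return W
def proj(c,p):
    T=c['camera_from_world'];q=T[:3,:3]@np.array(p,float)+T[:3,3];r=c['K']@q;return r[:2]/r[2]
E
python3 - <<'E'
from h import *
for n in('top','scene','wrist'):
    c=snap(n,n+'0')
    print(n,np.linalg.inv(c['camera_from_world'])[:3].round(2).tolist(),c['K'][0,0])
print(bot.get_obs(),bot.tcp_to_grasp)
E
```

```text
top [[0.01, -0.98, 0.18, 390.13], [-1.0, -0.02, -0.02, 21.06], [0.02, -0.18, -0.98, 1010.32]] 426.9418872571859
scene [[0.4, 0.78, -0.48, 1172.53], [0.92, -0.34, 0.21, -287.42], [-0.0, -0.52, -0.85, 1191.13]] 514.8259635326166
wrist [[0.27, -0.93, -0.25, 210.86], [-0.96, -0.26, -0.07, -485.41], [-0.0, 0.26, -0.97, 384.46]] 329.056215660593
{'time': 0.15, 'joint_positions': array([-1.44198708e+00,  3.42562075e-01,  1.52475500e+00, -2.19812246e-07,
        1.27540142e+00, -1.46000384e-01]), 'dq': array([-0.00027243, -0.00058881, -0.00249259, -0.00035803,  0.00069827,
       -0.00038194]), 'tau': array([ 1.02205107e-03, -4.31469369e+01, -2.44354373e+01,  7.17484276e-02,
        5.36875497e-02, -7.72441354e-05]), 'tool_pos': array([ 142.44483003, -504.96798032,  190.819816  ]), 'tcp_rot': array([-3.14047876e+00, -1.63582057e-04,  2.74809606e-01]), 'contact_force': array([-0.40066899, -0.56444143,  0.1067095 ]), 'moment': array([ 0.0343367 , -0.03964409, -0.01022411]), 'grip_width': 91.48153313839897} 18.8
```

View pics/top0.png

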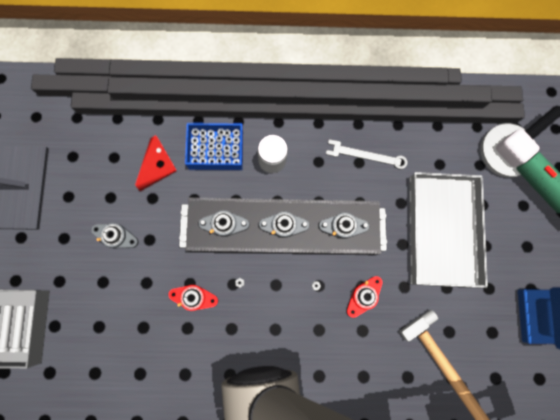

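View pics/scene0.png

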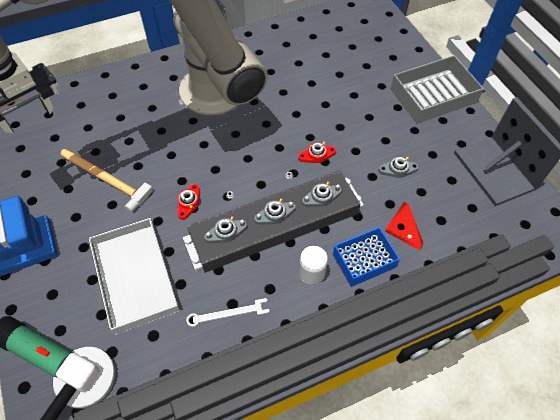

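View pics/wrist0.png

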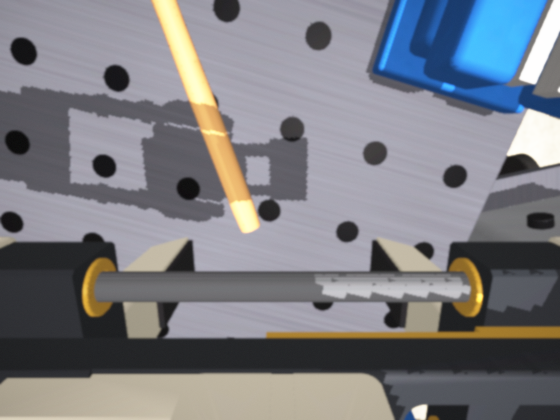

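The top picture shows grey bearings on the channel at (223,222), (284,222) and (345,224). The spare is the grey one off the channel at (112,235), and the tray is at (448,230). The two red look-alikes at (192,297) and (367,296) are not meant. Next I'll measure them and take one enlarged crop to confirm.

```bash
python3 - <<'E'
from h import *
def load(n): return dict(np.load(n+'.npz'))
for n in('top0','scene0'):
    c=load(n);W=cloud(c)
    seeds={'A':(223,222),'B':(284,222),'C':(345,224),'S':(112,235)} if n=='top0' else {'A':(323,190),'B':(276,209),'C':(226,228),'S':(400,163)}
    for k,(u,v) in seeds.items():
        sub=W[v-30:v+30,u-30:u+30].reshape(-1,3); zt=40 if k=='S' else 90
        m=np.abs(sub[:,2]-zt)<4; s=sub[m]
        (cc,r)=cv2.minEnclosingCircle(s[:,:2].astype(np.float32))
        print(n,k,'ring',cc,r,s[:,2].mean().round(1),m.sum())
        zl=zt-27; l=sub[np.abs(sub[:,2]-zl)<3]
        if len(l)>5:
            re=cv2.minAreaRect(l[:,:2].astype(np.float32)); print('   lugs',re,l[:,2].mean())
    m=(np.abs(W[...,2]-50)<4); lab=cv2.connectedComponentsWithStats(m.astype(np.uint8))
    i=1+np.argmax(lab[2][1:,4]); p=W[lab[1]==i]; print(n,'channel top',cv2.minAreaRect(p[:,:2].astype(np.float32)),np.median(p[:,2]))
    u,v=(448,230) if n=='top0' else (135,275)
    s=W[v-70:v+70,u-60:u+60].reshape(-1,3); s=s[np.abs(s[:,2]-40)<4]
    print('tray rim',cv2.minAreaRect(s[:,:2].astype(np.float32)))
    z=W[v-10:v+10,u-10:u+10,2];print(np.nanmedian(z))
im=cv2.imread('pics/top0.png')
a=cv2.resize(im[195:262,170:400],None,fx=3.4,fy=3.4,interpolation=cv2.INTER_CUBIC)
b=cv2.resize(im[205:265,80:150],None,fx=4,fy=4,interpolation=cv2.INTER_CUBIC)
o=np.zeros((a.shape[0]+b.shape[0],a.shape[1],3),np.uint8);o[:a.shape[0]]=a;o[a.shape[0]:,:b.shape[1]]=b
cv2.imwrite('pics/crop1.png',o)
E
```

```text
top0 A ring (532.1665649414062, 120.46099090576172) 16.125574111938477 90.6 106
   lugs ((528.2296752929688, 120.3087158203125), (47.12506866455078, 109.53276062011719), 0.957105278968811) 63.805336007142934
top0 B ring (532.1563720703125, -14.13963794708252) 15.7894926071167 90.7 99
   lugs ((530.6978149414062, -14.006309509277344), (110.30077362060547, 44.73313903808594), 88.63957214355469) 63.788691512521616
top0 C ring (532.7045288085938, -149.55990600585938) 16.26165008544922 90.5 104
   lugs ((529.7255859375, -148.9140625), (110.6983642578125, 47.177001953125), 87.90776824951172) 63.70762158343911
top0 S ring (507.22601318359375, 379.2940673828125) 16.248991012573242 40.5 106
   lugs ((507.923583984375, 379.08123779296875), (108.3866958618164, 52.99361038208008), 54.19694519042969) 13.738207174615031
top0 channel top ((533.0079345703125, -14.606063842773438), (440.6251525878906, 120.89531707763672), 89.98933410644531) 51.24850221955546
tray rim ((533.9517211914062, -399.2176208496094), (162.9600372314453, 260.7951354980469), 88.39826202392578)
4.498235142546378
scene0 A ring (5
[... 385 characters left out ...]
2.68385116422104
scene0 C ring (535.87060546875, -152.38302612304688) 16.489688873291016 89.3 73
   lugs ((538.8145751953125, -137.99427795410156), (46.401363372802734, 139.01600646972656), 2.1723473072052) 62.69081818833059
scene0 S ring (508.50701904296875, 375.937255859375) 16.60845184326172 38.5 52
   lugs ((513.38916015625, 375.2040100097656), (108.47675323486328, 44.816349029541016), 70.14334106445312) 12.456613010251449
scene0 channel top ((533.9820556640625, -16.739883422851562), (124.5677261352539, 440.7447204589844), 0.159455806016922) 49.260676341298336
tray rim ((537.1834716796875, -352.23468017578125), (260.2610778808594, 263.65814208984375), 88.0388412475586)
2.2836941124502346
```

View pics/crop1.png

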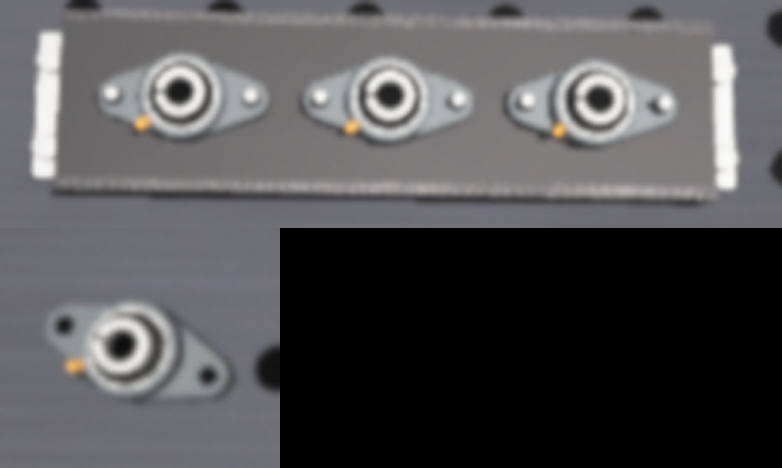

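The crop agrees: grey bearings on the studs and the grey spare at lower left. Next I'll write a move helper and go over the bearing at y≈-151.

```bash
cat >> h.py <<'E'
def goto(x,y,z,yaw_deg):
    o=bot.get_obs();p=o['tool_pos'];r=o['tcp_rot']
    from scipy.spatial.transform import Rotation as R
    M=R.from_euler('xyz',r).as_matrix()
    d=M.T@(np.array([x,y,z])-p)
    s=-(yaw_deg-np.degrees(r[2])); s=(s+180)%360-180
    print('t',round(o['time'],2),'pos',p.round(1),'yaw',np.degrees(r[2]).round(1),'F',o['contact_force'].round(1),'M',o['moment'].round(3),'w',round(o['grip_width'],1))
    print('shift',d.round(1),'spin',round(s,1),'dist',np.linalg.norm(d).round(0))
E
python3 -c "
from h import *
goto(533,-151,150,45)"
```

```text
t 0.15 pos [ 142.4 -505.   190.8] yaw 15.7 F [-0.4 -0.6  0.1] M [ 0.034 -0.04  -0.01 ] w 91.5
shift [ 471.9 -234.7   41.2] spin -29.3 dist 529.0
```

Request:
carry_out(motion=[[0,52,-26,4,-3],[0,105,-52,8,-6],[0,157,-78,12,-10],[0,210,-104,17,-14],[0,262,-130,22,-18],[0,315,-156,27,-22],[0,367,-182,32,-26],[0,420,-208,37,-29.3],[0,471.9,-234.7,41.2,-29.3],[0,471.9,-234.7,41.2,-29.3]])

```text
time: 1.4
tool_pos: [534.7, -147.7, 148.9]
tcp_rot: [-3.139, -0.001, 0.791]
contact_force: [1.0, -0.1, -0.4]
grip_width: 91.8
```

```bash
python3 - <<'E'
from h import *
goto(533,-151,150,45)
c=snap('wrist','w1')
W=cloud(c); m=np.abs(W[...,2]-90)<4
n,lab,st,cen=cv2.connectedComponentsWithStats(m.astype(np.uint8))
for i in range(1,n):
    if st[i,4]>200:
        p=W[lab==i]; print(st[i],cv2.minEnclosingCircle(p[:,:2].astype(np.float32)),p[:,2].mean())
E
```

```text
t 1.4 pos [ 534.7 -147.7  148.9] yaw 45.3 F [ 1.  -0.1 -0.4] M [-0.055 -0.029 -0.002] w 91.8
shift [-3.5  1.1 -1.1] spin 0.3 dist 4.0
[ 131   60   45   48 1047] ((533.7247924804688, -14.00842571258545), 16.23833656311035) 89.78725856077362
[263 191  40  38 752] ((533.912109375, -148.27938842773438), 16.306415557861328) 89.76290960075856
```

View pics/w1.png

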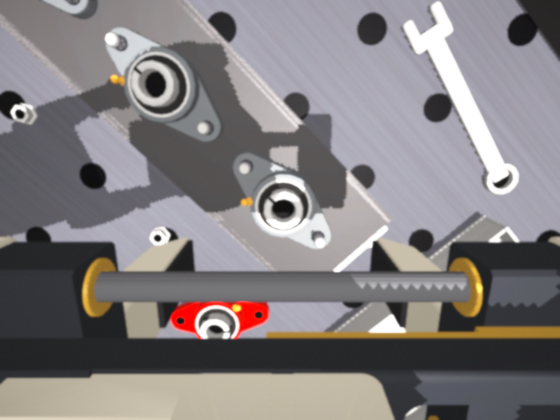

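Request:
carry_out(motion=[[0,-2,0.5,10,0],[0,-2,0.5,25,0],[0,-2,0.5,38,0],[0,-2,0.5,38,0],[0,-2,0.5,38,0]])

```text
time: 2.08
tool_pos: [532.4, -151.4, 111.3]
tcp_rot: [-3.14, -0.0, 0.789]
contact_force: [-0.1, 0.1, 0.5]
grip_width: 91.8
```

```bash
python3 - <<'E'
from h import *
goto(533.8,-149.5,78,45)
c=snap('wrist','w2')
W=cloud(c); m=np.abs(W[...,2]-90)<4
n,lab,st,cen=cv2.connectedComponentsWithStats(m.astype(np.uint8))
for i in range(1,n):
    if st[i,4]>200:
        p=W[lab==i]; print(st[i],cv2.minEnclosingCircle(p[:,:2].astype(np.float32)),p[:,2].mean())
E
```

```text
t 2.08 pos [ 532.4 -151.4  111.3] yaw 45.2 F [-0.1  0.1  0.5] M [-0.055 -0.023  0.007] w 91.8
shift [ 2.4 -0.2 33.3] spin 0.2 dist 33.0
[ 100   42   54   57 1530] ((534.0740966796875, -13.90562629699707), 16.41243553161621) 89.79652932459291
[ 259  196   46   45 1035] ((534.6026000976562, -148.10830688476562), 16.081851959228516) 89.70629963381352
```

View pics/w2.png

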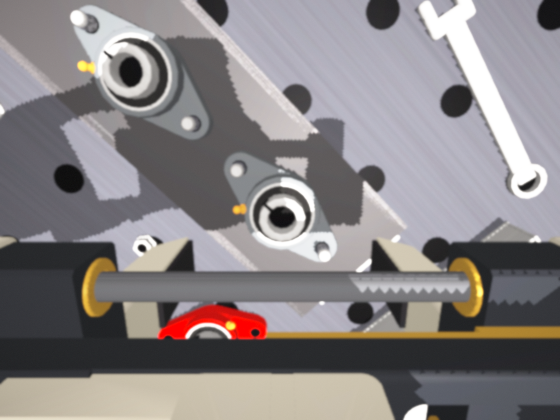

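```bash
python3 -c "
from h import *
goto(533.9,-149.8,79,45)"
```

```text
t 2.12 pos [ 532.5 -151.4  111.5] yaw 45.2 F [ 0.  -0.1  0.5] M [-0.072 -0.059  0.003] w 91.8
shift [ 2.1 -0.1 32.5] spin 0.2 dist 33.0
```

Request:
carry_out(motion=[[0.2,2.1,0,12,0],[0.4,2.1,0,24,0],[0.5,2.1,0,32,0],[0.55,2.1,0,32.5,0],[0.6,2.1,0,32.5,0],[0.6,2.1,0,32.5,0]])

```text
time: 2.88
tool_pos: [534.3, -150.0, 79.4]
tcp_rot: [-3.141, -0.001, 0.789]
contact_force: [-0.2, -1.4, -0.4]
grip_width: 38.1
```

```bash
python3 - <<'E'
from h import *
goto(533.9,-149.8,79,45)
c=snap('wrist','w3')
im=cv2.imread('pics/w3.png'); cv2.imwrite('pics/w3c.png',cv2.resize(im[140:330,160:400],None,fx=3,fy=3,interpolation=cv2.INTER_CUBIC))
E
```

```text
t 2.88 pos [ 534.3 -150.    79.4] yaw 45.2 F [-0.2 -1.4 -0.4] M [ 0.004 -0.06  -0.002] w 38.1
shift [-0.1 -0.4  0.4] spin 0.2 dist 1.0
```

View pics/w3c.png

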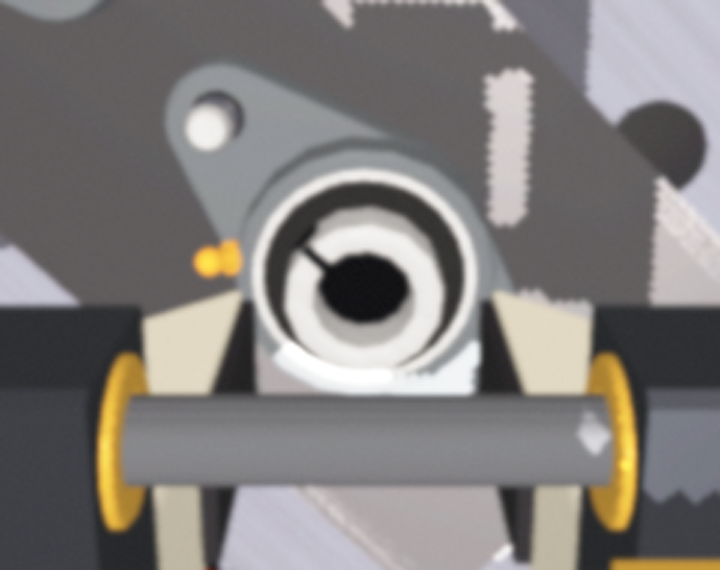

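```bash
python3 - <<'E'
from h import *
c=dict(np.load('w3.npz'));p=bot.get_obs()['tool_pos']
for z in (79.4,90): 
    for d in (0,9.5):
        s=.7071*d;q=proj(c,[p[0]+s,p[1]+s,z]);print(z,d,q,(q-[160,140])*3)
W=cloud(c); m=np.abs(W[...,2]-90)<3; m[:140]=0
s=W[m]; 
n,lab,st,cen=cv2.connectedComponentsWithStats(m.astype(np.uint8))
i=1+np.argmax(st[1:,4]); s=W[lab==i];print(st[i],s.min(0),s.max(0),cv2.minEnclosingCircle(s[:,:2].astype(np.float32)))
E
```

```text
79.4 0 [281.95294031 234.87844768] [365.85882093 284.63534304]
79.4 9.5 [282.03077034 220.37968487] [366.09231103 241.1390546 ]
90 0 [281.93145041 241.05917863] [365.79435124 303.17753588]
90 9.5 [282.01313263 225.87076548] [366.0393979  257.61229643]
[ 255  213   53   51 1316] [ 518.97500968 -164.54148512   87.0160053 ] [ 550.21021187 -132.46251731   92.21383845] ((534.444091796875, -148.5106658935547), 16.050430297851562)
```

Request:
carry_out(motion=[[0.66,0,0,0.4,0],[0.75,0,0,0.4,0],[0.9,0,0,0.4,0],[1,0,0,0.4,0]])

```text
time: 3.42
tool_pos: [534.2, -150.0, 79.0]
tcp_rot: [-3.141, -0.001, 0.789]
contact_force: [-0.9, -0.5, -0.0]
grip_width: 7.3
```

```bash
python3 -c "
from h import *
goto(534,-150,79,135)"
```

```text
t 3.42 pos [ 534.2 -150.    79. ] yaw 45.2 F [-0.9 -0.5 -0. ] M [-0.04  -0.001 -0.003] w 7.3
shift [-0.2 -0.1  0. ] spin -89.8 dist 0.0
```

```bash
python3 - <<'E'
from h import *
c=snap('wrist','w4')
im=cv2.imread('pics/w4.png'); cv2.imwrite('pics/w4c.png',cv2.resize(im[140:330,160:400],None,fx=3,fy=3,interpolation=cv2.INTER_CUBIC))
snap('scene','s4')
im=cv2.imread('pics/s4.png'); cv2.imwrite('pics/s4c.png',cv2.resize(im[120:300,100:340],None,fx=3,fy=3,interpolation=cv2.INTER_CUBIC))
E
```

```text
(no output)
```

View pics/w4c.png

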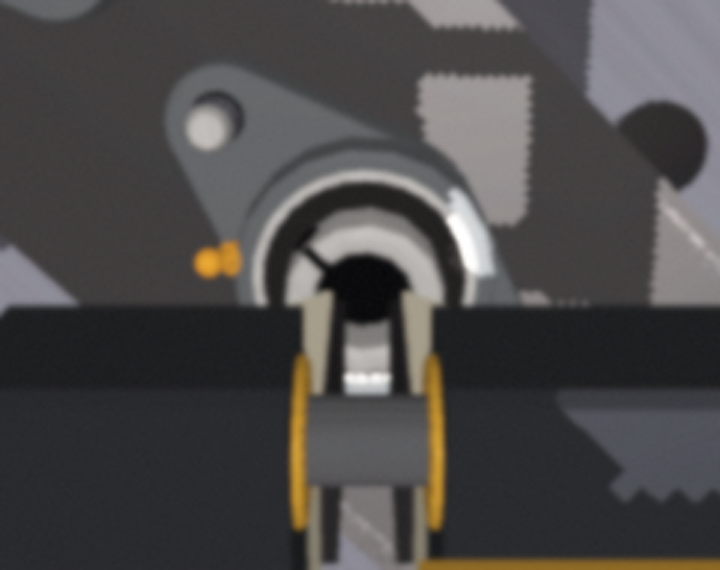

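View pics/s4c.png

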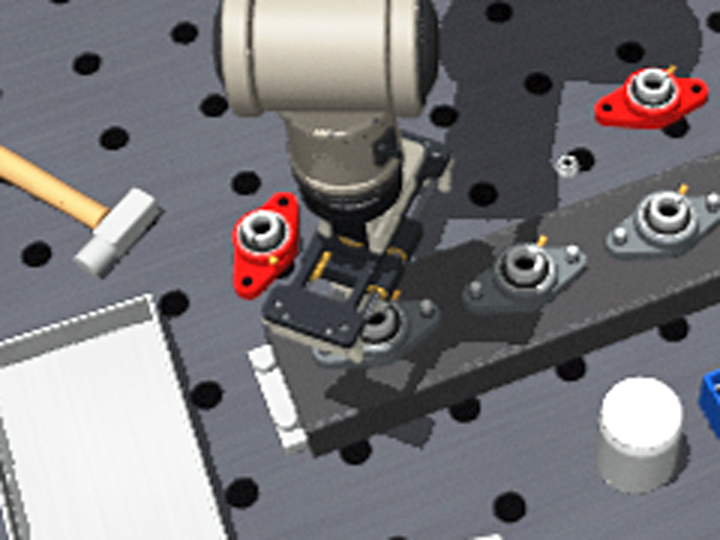

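```bash
python3 - <<'E'
from h import *
for n in('w4','w3','w2'):
    c=dict(np.load(n+'.npz'));W=cloud(c); p=bot.get_obs()['tool_pos'] if n!='w2' else np.array([532.4,-151.4,111.4])
    s=.7071
    d=W-p; X=(d[...,0]+d[...,1])*s; Y=(d[...,0]-d[...,1])*s; Z=d[...,2]
    for (u,v) in {'w4':[(266,240),(264,245),(266,250),(266,260),(300,240),(300,245),(281,262),(281,285)],'w3':[(215,248),(220,245),(228,245),(236,245),(242,245),(225,260),(236,260),(340,245),(330,245),(325,245)],'w2':[(180,245),(186,245),(170,250),(160,260),(150,260)]}[n]:
        print(n,u,v,X[v,u].round(1),Y[v,u].round(1),Z[v,u].round(1),c['color'][v,u])
E
```

```text
w4 266 240 11.6 -8.0 39.2 [165 156 138]
w4 264 245 12.4 -8.5 47.9 [166 158 140]
w4 266 250 11.7 -7.4 52.2 [166 157 140]
w4 266 260 11.8 -6.8 63.5 [163 154 137]
w4 300 240 11.9 9.0 39.6 [167 158 142]
w4 300 245 12.0 8.6 46.7 [166 158 140]
w4 281 262 -13.0 -0.5 11.7 [180 177 173]
w4 281 285 30.0 -0.2 118.5 [92 91 93]
w3 215 248 12.3 -31.0 51.9 [225 217 196]
w3 220 245 11.8 -29.6 47.1 [226 216 196]
w3 228 245 12.3 -25.6 48.1 [226 217 196]
w3 236 245 12.1 -21.9 47.7 [218 210 189]
w3 242 245 10.1 -19.6 42.8 [42 39 41]
w3 225 260 nan nan nan [225 216 196]
w3 236 260 10.6 -20.0 61.5 [43 40 43]
w3 340 245 12.0 27.9 46.8 [226 216 196]
w3 330 245 11.7 23.2 46.1 [226 217 196]
w3 325 245 10.9 21.0 44.2 [98 92 84]
w2 180 245 11.6 -48.9 46.2 [206 198 177]
w2 186 245 10.2 -47.1 42.7 [49 46 46]
w2 170 250 11.5 -51.7 52.3 [211 202 181]
w2 160 260 11.8 -52.1 63.8 [210 200 180]
w2 150 260 12.3 -55.9 65.0 [209 200 179]
```

```bash
python3 - <<'E'
from h import *
P={'w4':[534.2,-150,79],'w3':[534.3,-150,79.4],'w2':[532.4,-151.4,111.3],'w1':[534.7,-147.7,148.9],'wrist0':[142.4,-505,190.8]}
for n,p in P.items():
    c=dict(np.load(n+'.npz'));W=cloud(c);a=.2748 if n=='wrist0' else .789
    d=W-np.array(p); X=d[...,0]*np.cos(a)+d[...,1]*np.sin(a); Y=d[...,0]*np.sin(a)-d[...,1]*np.cos(a); Z=d[...,2]
    m=(abs(X)<14)&(abs(Y)<70)&(Z>14)&(Z<90)
    if n=='w1' or n=='w2' or n=='wrist0': m=(abs(X)<14)&(abs(Y)<70)&(Z>-15)&(Z<90)
    z=np.sort(Z[m]); print(n,m.sum(),z[[0,5,20,50,100]])
    v,u=np.where(m); print(u.min(),u.max(),v.min(),v.max())
E
```

```text
w4 1284 [35.31757573 35.96914925 37.18163618 38.93625865 40.39072871]
255 308 237 331
w3 2946 [34.76770818 35.78449118 36.58616313 37.43020657 38.78940921]
207 356 237 331
w2 4613 [34.62910691 35.31755876 35.98546864 36.68613167 37.55864119]
122 441 237 337
w1 4614 [34.27277498 35.38576075 36.05927767 36.64615656 37.70896354]
122 441 237 337
wrist0 4602 [34.74343895 35.21663893 35.84125829 36.54230001 37.73280598]
122 441 237 337
```

```bash
python3 - <<'E'
from h import *
c=dict(np.load('s4.npz'));W=cloud(c);p=np.array([534.2,-150,79])
d=W-p;s=.7071;X=(d[...,0]+d[...,1])*s; Y=(d[...,0]-d[...,1])*s; Z=d[...,2]
m=(abs(X)<16)&(abs(Y)<40)&(Z>14)&(Z<120)
v,u=np.where(m);print(len(v),np.sort(Z[m])[[0,3,10,30]])
for z in (0,20,35,60): print(z,(proj(c,p+[0,0,z])-[100,120])*3)
i=np.argsort(Z[m])[:25]
for a,b in zip(u[i],v[i]): print(a,b,X[b,a].round(1),Y[b,a].round(1),Z[b,a].round(1),c['color'][b,a])
im=cv2.imread('pics/s4.png'); cv2.imwrite('pics/s4d.png',cv2.resize(im[190:260,180:260],None,fx=8,fy=8,interpolation=cv2.INTER_CUBIC))
E
```

```text
64 [ 15.41820643  42.36972108  52.07689248 102.63378431]
0 [375.77575894 318.49339032]
20 [373.71570749 306.31130972]
35 [372.13389434 296.9572835 ]
60 [369.42458477 280.93582558]
229 225 12.1 1.2 15.4 [136 138 137]
226 222 9.4 8.2 39.4 [134 133 118]
225 223 9.0 12.7 41.6 [132 129 117]
226 220 8.0 4.6 42.4 [127 125 117]
226 221 9.3 7.3 42.7 [129 130 118]
224 224 9.4 18.4 46.0 [88 86 82]
224 223 8.4 16.2 46.7 [104 103  98]
225 222 9.5 12.8 46.8 [126 125 114]
226 219 9.1 5.6 49.3 [90 88 76]
219 222 -2.6 19.9 50.4 [96 97 90]
225 221 10.1 13.0 52.1 [108 107 102]
220 222 0.4 20.3 52.9 [140 137 122]
215 219 -13.7 17.9 54.5 [114 112 112]
220 221 1.5 21.1 59.5 [136 134 123]
221 220 4.3 20.5 65.0 [135 133 120]
220 220 2.2 21.4 65.1 [96 96 86]
215 218 -11.0 21.0 65.5 [159 156 142]
221 219 4.9 20.6 70.3 [136 135 120]
215 217 -10.1 21.4 71.4 [159 158 143]
222 218 9.2 22.2 80.0 [108 108  99]
216 217 -0.3 31.8 93.4 [167 165 150]
221 218 12.4 31.1 95.7 [90 87 82]
213 216 -6.5 33.7 97.1 [167 162 152]
214 216 -4.3 33.0 97.4 [186 181 166]
216 216 0.2 31.7 98.2 [185 179 162]
```

View pics/s4d.png

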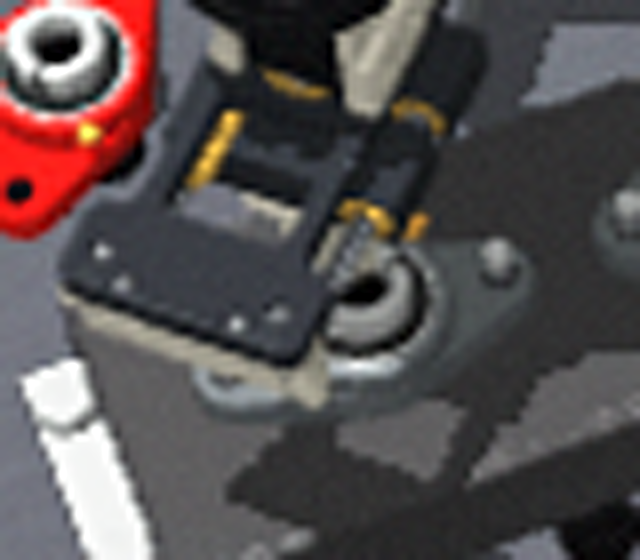

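The pads closed to 7 mm with no force. In w4 the fingertips sit above the ring, at about crop (318,293). Depth from both the wrist and scene cameras puts the finger ends about 35 mm above the reported TCP, so the reported tool height reads too low. I'll open and go down by that much, watching the force.

Request:
carry_out(motion=[[0.4,0,0,0,0],[0.4,0,0,0,0],[0.4,0,0,0,0],[0.4,0,0,6,0],[0.4,0,0,12,0],[0.4,0,0,18,0],[0.4,0,0,18,0]])

```text
time: 4.4
tool_pos: [533.8, -149.7, 60.2]
tcp_rot: [-3.139, -0.0, 0.789]
contact_force: [0.6, 0.5, 0.7]
grip_width: 55.0
```

```bash
python3 - <<'E'
from h import *
goto(534,-150,45,45)
c=snap('wrist','w5')
im=cv2.imread('pics/w5.png'); cv2.imwrite('pics/w5c.png',cv2.resize(im[140:330,160:400],None,fx=3,fy=3,interpolation=cv2.INTER_CUBIC))
E
```

```text
t 4.4 pos [ 533.8 -149.7   60.2] yaw 45.2 F [0.6 0.5 0.7] M [-0.038 -0.025  0.019] w 55.0
shift [-0.   0.4 15.2] spin 0.2 dist 15.0
```

View pics/w5c.png

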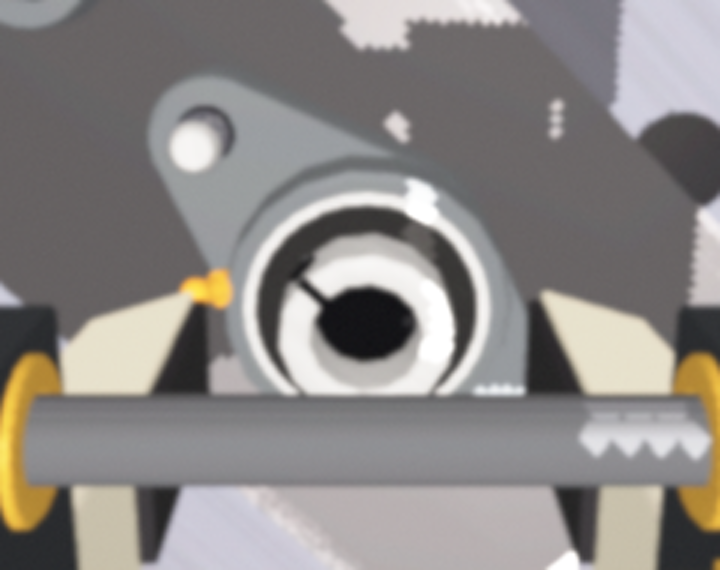

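```bash
python3 - <<'E'
from h import *
c=dict(np.load('w5.npz'));W=cloud(c);p=bot.get_obs()['tool_pos']
m=np.abs(W[...,2]-90)<3
n,lab,st,cen=cv2.connectedComponentsWithStats(m.astype(np.uint8))
for i in range(1,n):
    if st[i,4]>200:
        s=W[lab==i]; print(st[i],s.min(0),s.max(0),cv2.minEnclosingCircle(s[:,:2].astype(np.float32)))
d=W-p;s=.7071;X=(d[...,0]+d[...,1])*s; Y=(d[...,0]-d[...,1])*s; Z=d[...,2]
for z in range(33,48,2):
  for sg in (1,-1):
    m=(abs(Z-z)<1)&(sg*Y>24)&(sg*Y<50)&(abs(X)<20)
    if m.sum(): print(z,sg,m.sum(),X[m].max().round(1),abs(Y[m]).min().round(1))
E
```

```text
[  42   23   72   75 2654] [518.50378546 -30.46600117  87.00129351] [549.73391801   2.40289572  92.95235314] ((534.0291748046875, -13.97945499420166), 16.549833297729492)
[ 253  223   58   48 1395] [ 519.02082354 -164.52778169   87.00938438] [ 549.86783283 -132.31471266   92.05356771] ((534.6663208007812, -148.41976928710938), 16.108150482177734)
35 1 14 12.1 26.9
35 -1 12 11.8 27.9
37 1 40 12.5 26.8
37 -1 34 12.0 27.6
39 1 48 12.6 26.7
39 -1 45 12.1 27.5
41 1 45 12.5 26.9
41 -1 46 12.3 27.8
43 1 57 12.8 26.8
43 -1 61 12.2 27.7
45 1 57 12.5 26.9
45 -1 63 12.2 27.7
47 1 86 12.7 26.9
47 -1 71 12.4 27.7
```

Request:
carry_out(motion=[[0.4,1.2,0.2,5,0],[0.5,1.2,0.2,10,0],[0.55,1.2,0.2,15,0],[0.6,1.2,0.2,15,0],[0.6,1.2,0.2,15,0]])

```text
time: 5.08
tool_pos: [535.1, -149.2, 45.7]
tcp_rot: [-3.14, -0.0, 0.789]
contact_force: [-0.1, -0.4, 0.1]
grip_width: 37.0
```

```bash
python3 - <<'E'
from h import *
goto(534.7,-148.9,45,45)
E
```

```text
t 5.08 pos [ 535.1 -149.2   45.7] yaw 45.2 F [-0.1 -0.4  0.1] M [-0.027 -0.024 -0.02 ] w 37.0
shift [-0.1 -0.5  0.7] spin 0.2 dist 1.0
```

Request:
carry_out(motion=[[0.63,0,-0.4,0.7,0],[0.66,0,-0.4,0.7,0],[0.7,0,-0.4,0.7,0],[0.8,0,-0.4,0.7,0],[0.8,0,-0.4,0.7,0]])

```text
time: 5.7
tool_pos: [534.7, -148.7, 45.0]
tcp_rot: [-3.14, -0.0, 0.789]
contact_force: [-1.8, 1.6, 1.5]
grip_width: 30.5
```

```bash
python3 - <<'E'
from h import *
goto(534.7,-148.9,45,135)
E
```

```text
t 5.7 pos [ 534.7 -148.7   45. ] yaw 45.2 F [-1.8  1.6  1.5] M [ 0.247  0.253 -0.012] w 30.5
shift [-0.1  0.2  0. ] spin -89.8 dist 0.0
```

Request:
carry_out(motion=[[1,0,0,0,-5],[1,0,0,0,-13],[1,0,0,0,-21],[1,0,0,0,-29],[1,0,0,0,-37],[1,0,0,0,-45]])

```text
time: 6.45
tool_pos: [533.5, -148.3, 45.0]
tcp_rot: [-3.138, -0.002, 1.579]
contact_force: [-4.4, 2.3, 3.2]
grip_width: 30.9
```

```bash
python3 - <<'E'
from h import *
goto(534.7,-148.9,45,137)
E
```

```text
t 6.45 pos [ 533.5 -148.3   45. ] yaw 90.5 F [-4.4  2.3  3.2] M [ 0.307  0.723 -0.331] w 30.9
shift [-0.6  1.2 -0. ] spin -46.5 dist 1.0
```

Request:
carry_out(motion=[[1,0,0.3,0,-5],[1,0,0.3,0,-13],[1,0,0.3,0,-21],[1,0,0.3,0,-29],[1,0,0.3,0,-37],[1,0,0.3,0,-45]])

```text
time: 7.2
tool_pos: [532.4, -148.7, 45.0]
tcp_rot: [-3.139, -0.006, 2.368]
contact_force: [-6.9, -1.7, 4.3]
grip_width: 30.7
```

```bash
python3 - <<'E'
from h import *
goto(534.0,-149.2,45,135)
c=snap('wrist','w6')
im=cv2.imread('pics/w6.png'); cv2.imwrite('pics/w6c.png',cv2.resize(im[140:330,160:400],None,fx=3,fy=3,interpolation=cv2.INTER_CUBIC))
E
```

```text
t 7.2 pos [ 532.4 -148.7   45. ] yaw 135.7 F [-6.9 -1.7  4.3] M [-0.356  1.037 -0.348] w 30.7
shift [-1.5  0.7 -0. ] spin 0.7 dist 2.0
```

View pics/w6c.png

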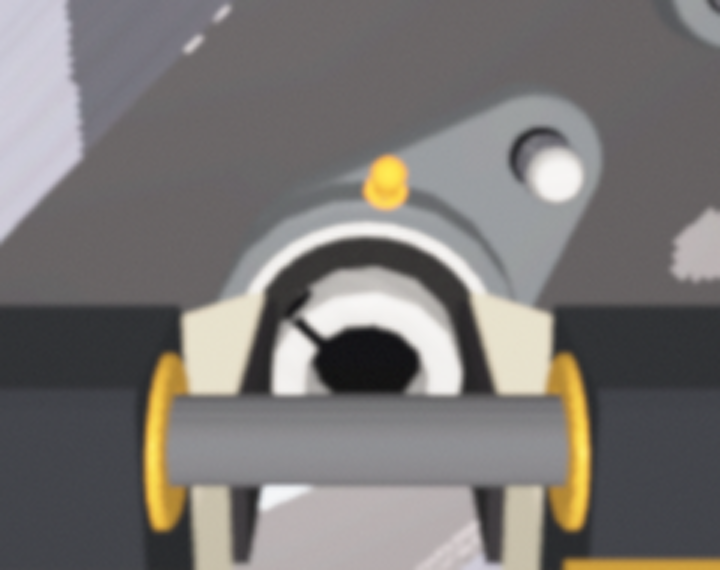

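Mz reads about −0.33 N m while turning, and the slot moved round with the fingers. So this bearing (y≈-150) drags, pending comparison with the other two. I'll release it and go to the middle one.

Request:
carry_out(motion=[[0.6,0,0,0,0],[0.4,0,0,0,0],[0.4,0,0,0,0],[0.4,0,0,-10,0],[0.4,0,0,-25,0],[0.4,0,0,-30,0]])

```text
time: 8.0
tool_pos: [533.5, -149.2, 76.8]
tcp_rot: [-3.14, -0.003, 2.374]
contact_force: [0.4, 0.1, 0.4]
grip_width: 54.7
```

```bash
python3 - <<'E'
from h import *
goto(531.9,-14.2,65,135)
E
```

```text
t 8.0 pos [ 533.5 -149.2   76.8] yaw 136.0 F [0.4 0.1 0.4] M [-0.004 -0.139  0.054] w 54.7
shift [94.8 96.  12. ] spin 1.0 dist 135.0
```

Request:
carry_out(motion=[[0.4,20,20,-3,0],[0.4,50,51,-3,0],[0.4,75,76,-1,0],[0.4,92,93,2,1],[0.4,94.8,96,5,1],[0.4,94.8,96,8,1],[0.4,94.8,96,8,1]])

```text
time: 8.88
tool_pos: [531.9, -15.2, 68.7]
tcp_rot: [-3.14, -0.003, 2.356]
contact_force: [-0.2, 0.6, -0.3]
grip_width: 55.3
```

```bash
cat >> h.py <<'E'
def ringcheck(name):
    c=snap('wrist',name);W=cloud(c);o=bot.get_obs();p=o['tool_pos'];a=o['tcp_rot'][2]
    d=W-p;X=d[...,0]*np.cos(a)+d[...,1]*np.sin(a); Y=d[...,0]*np.sin(a)-d[...,1]*np.cos(a); Z=d[...,2]
    m=(np.abs(W[...,2]-90)<3)&(np.hypot(X,Y)<30)
    n,lab,st,cen=cv2.connectedComponentsWithStats(m.astype(np.uint8))
    i=1+np.argmax(st[1:,4]); s=np.stack([X,Y],-1)[lab==i]
    print('ring in tool',cv2.minEnclosingCircle(s.astype(np.float32)),'world',cv2.minEnclosingCircle(W[lab==i][:,:2].astype(np.float32)))
    w=o['grip_width']/2
    for sg in (1,-1):
        m=(Z>37)&(Z<47)&(sg*Y>w-4)&(sg*Y<w+15)&(abs(X)<20); m&=(W[...,2]>95)
        if m.sum(): print(sg,m.sum(),'X',np.percentile(X[m],98).round(1),'Y',np.percentile(abs(Y[m]),2).round(1))
    im=cv2.imread(f'pics/{name}.png'); cv2.imwrite(f'pics/{name}c.png',cv2.resize(im[140:330,160:400],None,fx=3,fy=3,interpolation=cv2.INTER_CUBIC))
E
python3 - <<'E'
from h import *
goto(531.9,-14.2,45,135)
ringcheck('w7')
E
```

```text
t 8.88 pos [531.9 -15.2  68.7] yaw 135.0 F [-0.2  0.6 -0.3] M [ 0.014 -0.147 -0.01 ] w 55.3
shift [ 0.6  0.8 23.7] spin -0.0 dist 24.0
ring in tool ((-0.4101312756538391, 2.168794870376587), 16.241615295410156) world ((533.75537109375, -13.944302558898926), 16.24162483215332)
1 266 X 11.4 Y 28.2
-1 263 X 11.4 Y 26.5
```

View pics/w7c.png

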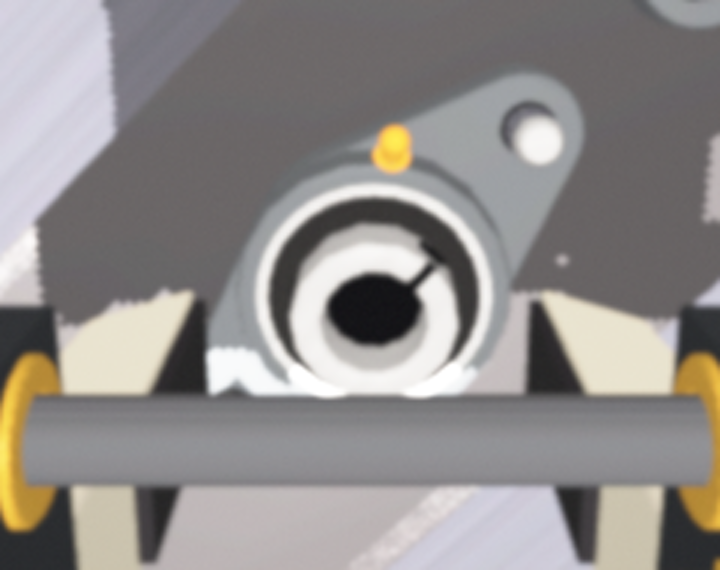

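Request:
carry_out(motion=[[0.45,-1,1.3,7,0],[0.5,-1,1.3,14,0],[0.55,-1,1.3,20,0],[0.6,-1,1.3,23.7,0],[0.63,-1,1.3,23.7,0],[0.66,-1,1.3,23.7,0],[0.7,-1,1.3,23.7,0],[0.8,-1,1.3,23.7,0],[0.8,-1,1.3,23.7,0]])

```text
time: 10.05
tool_pos: [533.5, -15.0, 45.2]
tcp_rot: [-3.14, -0.003, 2.356]
contact_force: [-0.5, -0.6, -1.5]
grip_width: 30.9
```

```bash
python3 - <<'E'
from h import *
goto(533.5,-15.0,45,45)
E
```

```text
t 10.05 pos [533.5 -15.   45.2] yaw 135.0 F [-0.5 -0.6 -1.5] M [-0.015 -0.127  0.014] w 30.9
shift [-0.  -0.   0.2] spin 90.0 dist 0.0
```

Nearly no force when gripped, so the centring is good. Next I'll turn it the other way.

Request:
carry_out(motion=[[1,0,0,0,5],[1,0,0,0,13],[1,0,0,0,21],[1,0,0,0,29],[1,0,0,0,37],[1,0,0,0,45]])

```text
time: 10.8
tool_pos: [533.3, -15.1, 45.3]
tcp_rot: [-3.138, -0.001, 1.566]
contact_force: [-0.4, -0.9, 0.1]
grip_width: 30.8
```

```bash
python3 - <<'E'
from h import *
goto(533.5,-15.0,45,45)
E
```

```text
t 10.8 pos [533.3 -15.1  45.3] yaw 89.7 F [-0.4 -0.9  0.1] M [-0.144 -0.03  -0.011] w 30.8
shift [0.1 0.2 0.3] spin 44.7 dist 0.0
```

Request:
carry_out(motion=[[1,0,0,0,8],[1,0,0,0,16],[1,0,0,0,24],[1,0,0,0,32],[1,0,0,0,40],[1,0,0,0,46]])

```text
time: 11.55
tool_pos: [533.1, -15.0, 45.3]
tcp_rot: [-3.138, 0.003, 0.759]
contact_force: [-0.4, -0.5, -0.4]
grip_width: 31.0
```

```bash
python3 - <<'E'
from h import *
goto(533.5,-15.0,45,45)
ringcheck('w8')
E
```

```text
t 11.55 pos [533.1 -15.   45.3] yaw 43.5 F [-0.4 -0.5 -0.4] M [-0.068  0.129 -0.024] w 31.0
shift [0.4 0.3 0.3] spin -1.5 dist 1.0
ring in tool ((11.966508865356445, -0.04353809356689453), 27.352848052978516) world ((541.7254638671875, -6.789240837097168), 27.352842330932617)
```

View pics/w8c.png

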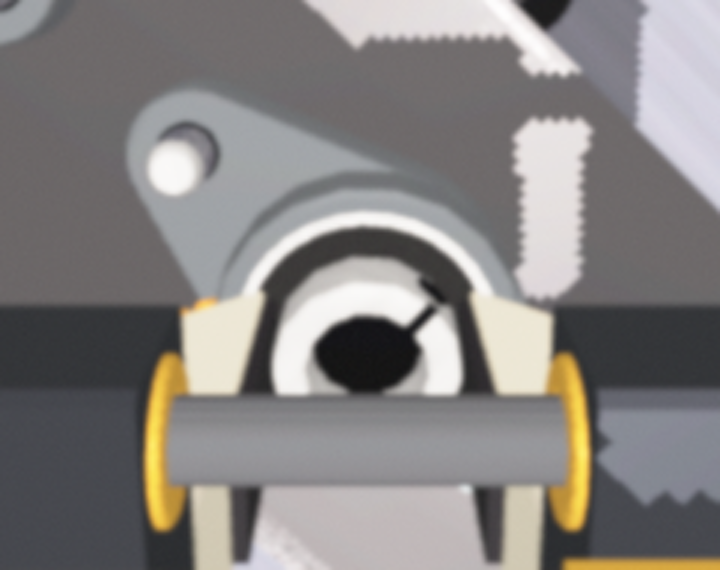

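The middle ring turned with the fingers, the slot staying at the same place, with almost no moment, so it is sound. Next is the one at y≈120.

Request:
carry_out(motion=[[0.6,0,0,0,0],[0.4,0,0,0,0],[0.4,0,0,0,0],[0.4,0,0,-10,0],[0.4,0,0,-25,0],[0.4,0,0,-30,0]])

```text
time: 12.35
tool_pos: [534.2, -15.2, 77.0]
tcp_rot: [-3.14, 0.001, 0.756]
contact_force: [0.3, -0.6, -0.8]
grip_width: 54.9
```

```bash
python3 - <<'E'
from h import *
goto(533.4,120,68,45)
E
```

```text
t 12.35 pos [534.2 -15.2  77. ] yaw 43.3 F [ 0.3 -0.6 -0.8] M [-0.006 -0.07   0.051] w 54.9
shift [ 92.2 -98.9   9.1] spin -1.7 dist 136.0
```

Request:
carry_out(motion=[[0.4,20,-21,-3,0],[0.4,50,-53,-3,-1],[0.4,75,-80,-1,-1.7],[0.4,90,-97,2,-1.7],[0.4,92,-98.9,6,-1.7],[0.4,92,-98.9,9,-1.7],[0.4,92,-98.9,9,-1.7]])

```text
time: 13.22
tool_pos: [533.2, 118.8, 67.8]
tcp_rot: [-3.14, 0.001, 0.784]
contact_force: [-0.3, 0.3, 0.4]
grip_width: 55.1
```

```bash
python3 - <<'E'
from h import *
goto(533.4,120,45,45)
ringcheck('w9')
E
```

```text
t 13.22 pos [533.2 118.8  67.8] yaw 44.9 F [-0.3  0.3  0.4] M [-0.021 -0.048  0.017] w 55.1
shift [ 1.  -0.7 22.8] spin -0.1 dist 23.0
ring in tool ((2.3721606731414795, -1.5776643753051758), 15.965675354003906) world ((533.9317016601562, 121.63777160644531), 15.965652465820312)
1 269 X 12.4 Y 27.1
-1 265 X 12.4 Y 27.6
```

View pics/w9c.png

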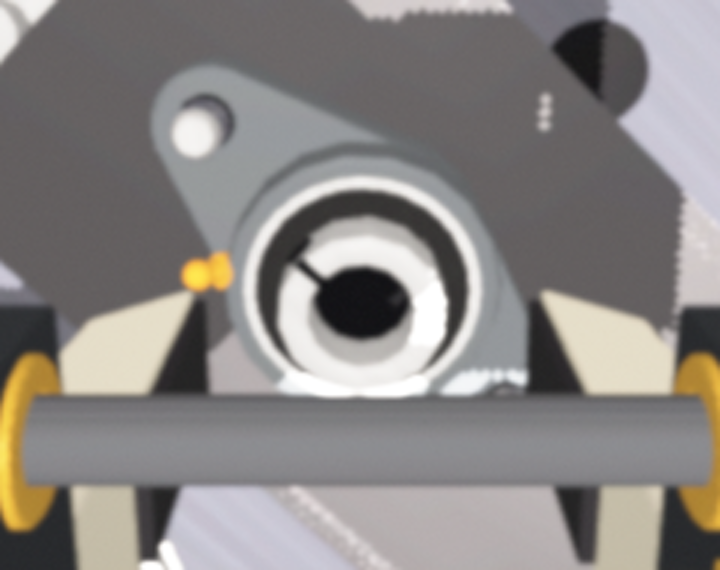

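Request:
carry_out(motion=[[0.45,0.9,-1.1,7,0],[0.5,0.9,-1.1,14,0],[0.55,0.9,-1.1,20,0],[0.6,0.9,-1.1,22.8,0],[0.63,0.9,-1.1,22.8,0],[0.66,0.9,-1.1,22.8,0],[0.7,0.9,-1.1,22.8,0],[0.8,0.9,-1.1,22.8,0],[0.8,0.9,-1.1,22.8,0]])

```text
time: 14.4
tool_pos: [533.3, 120.3, 45.3]
tcp_rot: [-3.141, 0.001, 0.784]
contact_force: [0.3, -0.0, -0.3]
grip_width: 30.8
```

```bash
python3 - <<'E'
from h import *
goto(533.4,120,45,135)
E
```

```text
t 14.4 pos [533.3 120.3  45.3] yaw 44.9 F [ 0.3 -0.  -0.3] M [ 0.042 -0.079 -0.056] w 30.8
shift [-0.2  0.3  0.3] spin -90.1 dist 0.0
```

Request:
carry_out(motion=[[1,0,0,0,-5],[1,0,0,0,-13],[1,0,0,0,-21],[1,0,0,0,-29],[1,0,0,0,-37],[1,0,0,0,-45]])

```text
time: 15.15
tool_pos: [533.2, 120.4, 45.3]
tcp_rot: [-3.14, -0.0, 1.574]
contact_force: [0.1, 0.7, 0.2]
grip_width: 30.9
```

```bash
python3 - <<'E'
from h import *
goto(533.4,120,45,135)
E
```

```text
t 15.15 pos [533.2 120.4  45.3] yaw 90.2 F [0.1 0.7 0.2] M [ 0.017 -0.082  0.011] w 30.9
shift [-0.4  0.2  0.3] spin -44.8 dist 1.0
```

Request:
carry_out(motion=[[1,0,0,0,-8],[1,0,0,0,-16],[1,0,0,0,-24],[1,0,0,0,-32],[1,0,0,0,-40],[1,0,0,0,-45]])

```text
time: 15.9
tool_pos: [533.1, 120.3, 45.3]
tcp_rot: [-3.14, -0.001, 2.363]
contact_force: [-0.3, -0.4, -0.2]
grip_width: 30.6
```

```bash
python3 - <<'E'
from h import *
goto(533.4,120,45,135)
ringcheck('w10')
E
```

```text
t 15.9 pos [533.1 120.3  45.3] yaw 135.4 F [-0.3 -0.4 -0.2] M [-0.009 -0.147  0.024] w 30.6
shift [-0.5  0.   0.3] spin 0.4 dist 1.0
ring in tool ((11.293817520141602, 0.03063678741455078), 27.70785903930664) world ((524.9995727539062, 128.2592010498047), 27.70787239074707)
```

View pics/w10c.png

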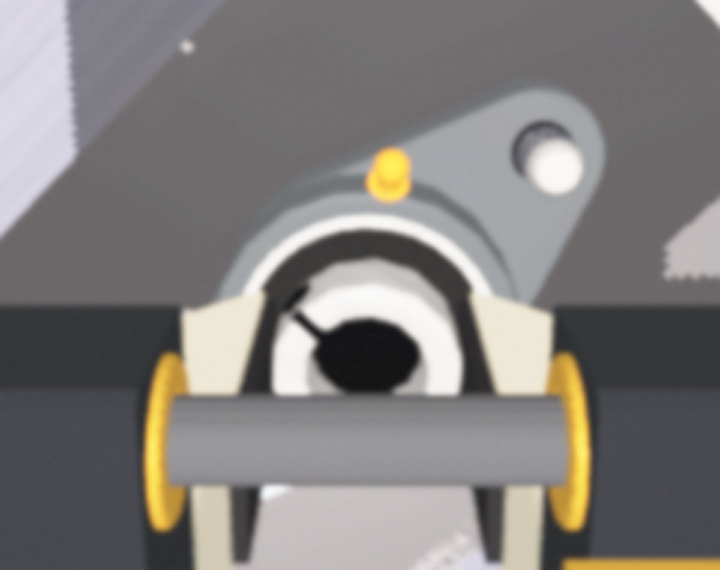

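The y≈120 bearing is sound (|Mz| ≤ 0.06 N m). The worn one is at y≈-150. I'll release, then move over it with the jaws along world x.

Request:
carry_out(motion=[[0.6,0,0,0,0],[0.4,0,0,0,0],[0.4,0,0,0,0],[0.4,0,0,-10,0],[0.4,0,0,-25,0],[0.4,0,0,-40,0]])

```text
time: 16.7
tool_pos: [533.4, 120.4, 86.9]
tcp_rot: [-3.141, -0.001, 2.366]
contact_force: [0.1, 0.2, 0.1]
grip_width: 54.7
```

```bash
python3 - <<'E'
from h import *
goto(533.4,-150.2,70,90)
E
```

```text
t 16.7 pos [533.4 120.4  86.9] yaw 135.5 F [0.1 0.2 0.1] M [ 0.068 -0.172  0.027] w 54.7
shift [-189.5 -193.2   16.8] spin 45.5 dist 271.0
```

Request:
carry_out(motion=[[0.2,-25,-26,0,6],[0,-60,-62,0,14],[0,-95,-97,0,22],[0,-130,-132,0,30],[0,-160,-163,0,38],[0,-182,-186,4,45],[0,-189.5,-193.2,10,45.5],[0,-189.5,-193.2,17,45.5],[0,-189.5,-193.2,17,45.5]])

```text
time: 17.82
tool_pos: [532.9, -148.8, 69.2]
tcp_rot: [-3.139, -0.001, 1.574]
contact_force: [-0.5, 0.4, 0.3]
grip_width: 91.5
```

```bash
python3 - <<'E'
from h import *
goto(533.4,-150.2,22,90)
ringcheck('w11')
E
```

```text
t 17.82 pos [ 532.9 -148.8   69.2] yaw 90.2 F [-0.5  0.4  0.3] M [-0.069 -0.084  0.001] w 91.5
shift [-1.5  0.6 47.2] spin 0.2 dist 47.0
ring in tool ((0.26511523127555847, 0.4937709867954254), 16.022296905517578) world ((533.763427734375, -148.58358764648438), 16.02227783203125)
1 340 X 12.3 Y 45.9
-1 329 X 12.1 Y 45.3
```

View pics/w11.png

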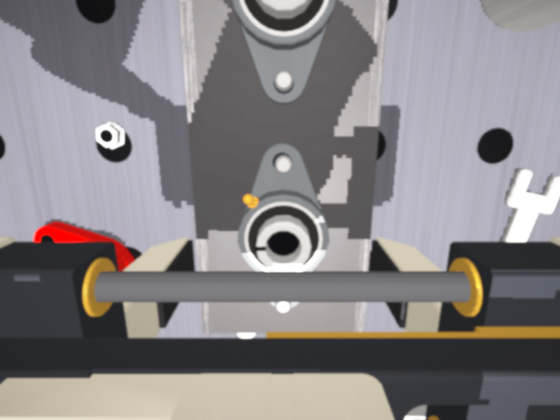

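Request:
carry_out(motion=[[0,-1.4,0.4,12,0],[0,-1.4,0.4,25,0],[0.1,-1.4,0.4,37,0],[0.2,-1.4,0.4,45,0],[0.3,-1.4,0.4,47,0],[0.33,-1.4,0.4,47,0],[0.33,-1.4,0.4,47,0]])

```text
time: 18.75
tool_pos: [533.9, -150.4, 23.0]
tcp_rot: [-3.141, -0.001, 1.574]
contact_force: [0.3, -0.7, -0.0]
grip_width: 61.6
```

```bash
python3 - <<'E'
from h import *
goto(533.4,-150.2,22,90)
E
```

```text
t 18.75 pos [ 533.9 -150.4   23. ] yaw 90.2 F [ 0.3 -0.7 -0. ] M [-0.015 -0.083 -0.006] w 61.6
shift [ 0.2 -0.5  1. ] spin 0.2 dist 1.0
```

Request:
carry_out(motion=[[0.36,0,0,0,0],[0.38,0,0,0,0],[0.4,0,0,0,0],[0.43,0,0,0,0],[0.5,0,0,0,0]])

```text
time: 19.38
tool_pos: [533.6, -150.4, 23.1]
tcp_rot: [-3.14, -0.001, 1.574]
contact_force: [-2.3, -0.9, 3.5]
grip_width: 55.4
```

```bash
python3 - <<'E'
from h import *
goto(533.4,-150.2,22,90)
E
```

```text
t 19.38 pos [ 533.6 -150.4   23.1] yaw 90.2 F [-2.3 -0.9  3.5] M [0.002 0.523 0.053] w 55.4
shift [ 0.2 -0.2  1.1] spin 0.2 dist 1.0
```

Request:
carry_out(motion=[[0.6,0,-0.3,-1,0],[0.6,0,-0.3,-4,0],[0.6,0,-0.3,-8,0],[0.6,0,-0.3,-12,0],[0.6,0,-0.3,-16,0]])

```text
time: 20.0
tool_pos: [533.4, -150.4, 39.4]
tcp_rot: [-3.14, -0.001, 1.574]
contact_force: [1.3, 0.4, -4.8]
grip_width: 55.4
```

```bash
python3 - <<'E'
from h import *
goto(533.4,-150.2,62,90)
E
```

```text
t 20.0 pos [ 533.4 -150.4   39.4] yaw 90.2 F [ 1.3  0.4 -4.8] M [-0.047 -0.427 -0.112] w 55.4
shift [  0.2  -0.  -22.6] spin 0.2 dist 23.0
```

Request:
carry_out(motion=[[0.6,0,0,-5,0],[0.6,0,0,-11,0],[0.6,0,0,-18,0],[0.6,0,0,-26,0],[0.6,-10,0,-31,0],[0.6,-35,0,-31,0],[0.6,-65,0,-31,0],[0.6,-100,0,-31,0],[0.6,-135,0,-31,0],[0.6,-165,0,-31,0]])

```text
time: 21.25
tool_pos: [533.5, -317.5, 70.4]
tcp_rot: [-3.14, -0.0, 1.573]
contact_force: [-0.1, -0.3, -3.9]
grip_width: 55.4
```

```bash
python3 - <<'E'
from h import *
goto(534,-399,0,90)
E
```

```text
t 21.25 pos [ 533.5 -317.5   70.4] yaw 90.1 F [-0.1 -0.3 -3.9] M [-0.065 -0.103 -0.054] w 55.4
shift [-81.5   0.3  70.4] spin 0.1 dist 108.0
```

Request:
carry_out(motion=[[0.6,-30,0,0,0],[0.6,-60,0,0,0],[0.6,-77,0,5,0],[0.6,-81,0,18,0],[0.6,-81,0,35,0],[0.6,-81,0,52,0],[0.6,-81,0,68,0],[0.6,-81,0,80,0],[0.6,-81,0,86,0],[0.6,-81,0,86,0]])

```text
time: 22.5
tool_pos: [533.5, -398.4, -15.9]
tcp_rot: [-3.14, -0.001, 1.573]
contact_force: [0.3, -0.2, -4.4]
grip_width: 55.5
```

```bash
python3 - <<'E'
from h import *
goto(534,-399,-23,90)
c=snap('top','t12')
im=cv2.imread('pics/t12.png'); cv2.imwrite('pics/t12c.png',cv2.resize(im[150:310,370:520],None,fx=3.7,fy=3.7))
E
```

```text
t 22.5 pos [ 533.5 -398.4  -15.9] yaw 90.1 F [ 0.3 -0.2 -4.4] M [-0.046 -0.093  0.04 ] w 55.5
shift [-0.6  0.5  7.1] spin 0.1 dist 7.0
```

View pics/t12c.png

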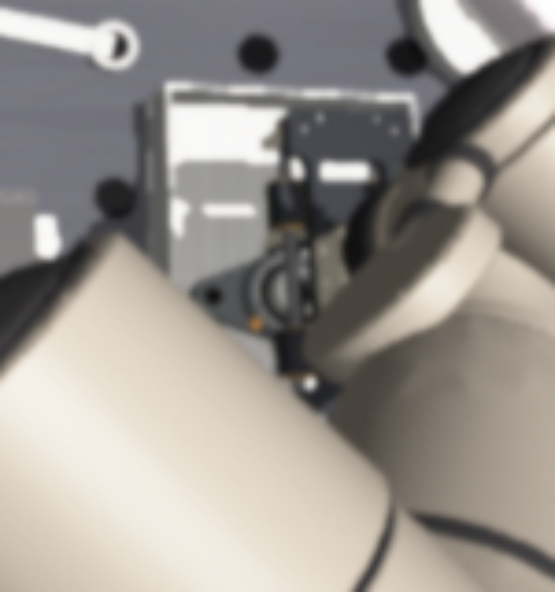

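The bearing is inside the tray, its lug hole at crop (213,295) well clear of the wall. I'll lower it gently.

Request:
carry_out(motion=[[0.6,0,0,2,0],[0.6,0,0,4,0],[0.6,0,0,5.5,0],[0.6,0,0,6.5,0],[0.6,0,0,7.2,0],[0.6,0,0,7.5,0]])

```text
time: 23.3
tool_pos: [533.8, -398.7, -22.9]
tcp_rot: [-3.141, 0.0, 1.573]
contact_force: [0.1, 0.2, -5.3]
grip_width: 55.3
```

```bash
python3 - <<'E'
from h import *
goto(534,-399,-24,90)
E
```

```text
t 23.3 pos [ 533.8 -398.7  -22.9] yaw 90.1 F [ 0.1  0.2 -5.3] M [-0.018 -0.122 -0.004] w 55.3
shift [-0.3  0.2  1.1] spin 0.1 dist 1.0
```

Request:
carry_out(motion=[[0.6,0,0,0.5,0],[0.6,0,0,1,0],[0.6,0,0,1.5,0],[0.6,0,0,1.8,0]])

```text
time: 23.8
tool_pos: [533.9, -398.7, -23.8]
tcp_rot: [-3.141, 0.0, 1.573]
contact_force: [-2.2, 1.8, 5.8]
grip_width: 55.4
```

```bash
python3 - <<'E'
from h import *
goto(534,-399,-24,90)
E
```

```text
t 23.8 pos [ 533.9 -398.7  -23.8] yaw 90.1 F [-2.2  1.8  5.8] M [ 0.428  0.558 -0.014] w 55.4
shift [-0.3  0.1  0.2] spin 0.1 dist 0.0
```

Request:
carry_out(motion=[[0.3,0,0,-0.8,0],[0.2,0,0,-0.8,0],[0,0,0,-0.8,0],[0,0,0,-15,0],[0,0,0,-40,0],[0,0,0,-75,0],[0,0,0,-108,0],[0,20,0,-115,0],[0,60,0,-115,0],[0,110,0,-115,0]])

```text
time: 25.05
tool_pos: [532.9, -286.7, 90.5]
tcp_rot: [-3.14, -0.0, 1.572]
contact_force: [-0.4, 0.3, -0.1]
grip_width: 91.7
```

```bash
python3 - <<'E'
from h import *
goto(508,378,88,71)
E
```

```text
t 25.05 pos [ 532.9 -286.7   90.5] yaw 90.1 F [-0.4  0.3 -0.1] M [-0.01  -0.161 -0.027] w 91.7
shift [664.8 -23.9   2.9] spin 19.1 dist 665.0
```

Request:
carry_out(motion=[[0,45,0,0,0],[0,95,-2,0,2],[0,147,-5,0,4],[0,199,-7,0,6],[0,251,-9,0,8],[0,303,-11,0,10],[0,355,-13,0,12],[0,407,-15,0,14],[0,459,-17,0,16],[0,505,-19,0,18]])

```text
time: 26.3
tool_pos: [511.3, 220.6, 90.3]
tcp_rot: [-3.139, 0.001, 1.258]
contact_force: [-0.0, 0.8, 0.1]
grip_width: 91.9
```

```bash
python3 - <<'E'
from h import *
goto(508,378,70,71)
E
```

```text
t 26.3 pos [511.3 220.6  90.3] yaw 72.1 F [-0.   0.8  0.1] M [ 0.021 -0.109 -0.02 ] w 91.9
shift [148.7 -51.5  20.4] spin 1.1 dist 159.0
```

Request:
carry_out(motion=[[0,40,-14,3,0.5],[0,85,-29,8,1],[0,125,-43,14,1],[0,145,-50,20,1],[0,148.7,-51.5,20,1],[0,148.7,-51.5,20,1],[0,148.7,-51.5,20,1]])

```text
time: 27.18
tool_pos: [508.4, 376.6, 70.7]
tcp_rot: [-3.139, 0.001, 1.239]
contact_force: [0.6, -1.0, -0.5]
grip_width: 92.1
```

```bash
python3 - <<'E'
from h import *
goto(508,378,-28,71)
c=snap('wrist','w13');W=cloud(c)
for z0 in (40,):
    m=np.abs(W[...,2]-z0)<3
    n,lab,st,cen=cv2.connectedComponentsWithStats(m.astype(np.uint8))
    for i in range(1,n):
        if st[i,4]>200: print(z0,st[i],cv2.minEnclosingCircle(W[lab==i][:,:2].astype(np.float32)))
E
```

```text
t 27.18 pos [508.4 376.6  70.7] yaw 71.0 F [ 0.6 -1.  -0.5] M [-0.054 -0.046 -0.016] w 92.1
shift [ 1.2 -0.6 98.7] spin -0.0 dist 99.0
40 [  0  36  24  53 333] ((372.55511474609375, 533.8837280273438), 15.897632598876953)
40 [258 193  43  43 916] ((507.8385925292969, 380.84613037109375), 15.989350318908691)
```

View pics/w13.png

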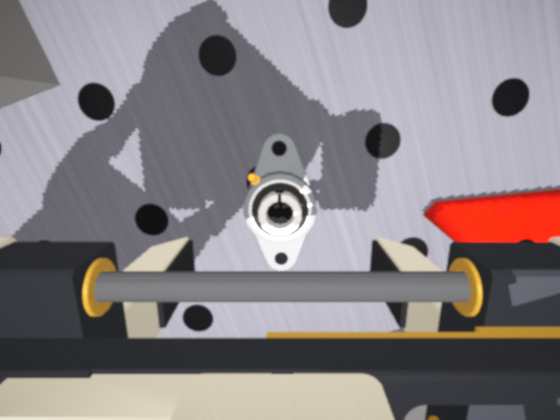

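```bash
python3 - <<'E'
from h import *
c=dict(np.load('w13.npz'));g=cv2.cvtColor(c['color'],cv2.COLOR_RGB2GRAY)
T=np.linalg.inv(c['camera_from_world'])
def ray(u,v,z):
    d=T[:3,:3]@np.linalg.solve(c['K'],[u,v,1]);o=T[:3,3];return o+d*(z-o[2])/d[2]
P=[]
for (u,v) in((279,148),(281,258)):
    s=255-g[v-9:v+10,u-9:u+10].astype(float); 
    m=(s>s.max()-50); yy,xx=np.nonzero(m); uu,vv=xx.mean()+u-9,yy.mean()+v-9
    print(uu,vv,m.sum()); P.append(ray(uu,vv,13))
P=np.array(P);print(P,np.linalg.norm(P[0]-P[1]),P.mean(0),np.degrees(np.arctan2(*(P[0]-P[1])[[1,0]])))
E
```

```text
278.6754966887417 147.80794701986756 151
280.8901098901099 258.0 91
[[522.13416321 423.21593206  13.        ]
 [494.37885095 337.43837122  13.        ]] 90.15623828378546 [508.25650708 380.32715164  13.        ] 72.06981369717752
```

Request:
carry_out(motion=[[0,2.1,-1.4,15,-1],[0,2.1,-1.4,35,-1],[0,2.1,-1.4,55,-1],[0,2.1,-1.4,75,-1],[0.1,2.1,-1.4,90,-1],[0.2,2.1,-1.4,97,-1],[0.3,2.1,-1.4,97.5,-1],[0.33,2.1,-1.4,97.5,-1]])

```text
time: 28.22
tool_pos: [508.1, 379.5, -26.1]
tcp_rot: [-3.14, -0.0, 1.257]
contact_force: [0.1, -1.0, 0.1]
grip_width: 62.2
```

```bash
python3 - <<'E'
from h import *
goto(507.7,379,-26.8,72)
c=snap('wrist','w14')
im=cv2.imread('pics/w14.png'); cv2.imwrite('pics/w14c.png',cv2.resize(im[120:330,140:420],None,fx=2.8,fy=2.8,interpolation=cv2.INTER_CUBIC))
E
```

```text
t 28.23 pos [508.1 379.5 -26.1] yaw 72.0 F [ 0.1 -1.   0.1] M [-0.006 -0.085 -0.002] w 62.2
shift [-0.6 -0.2  0.7] spin -0.0 dist 1.0
```

View pics/w14c.png

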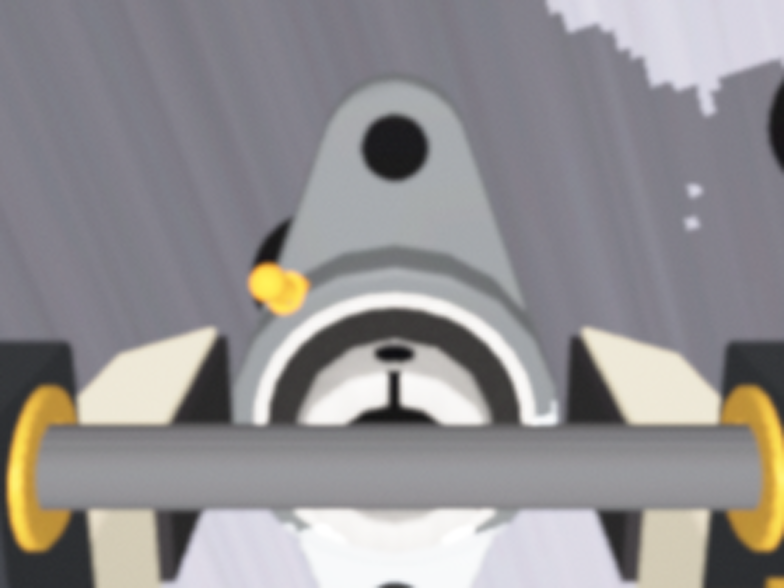

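Request:
carry_out(motion=[[0.36,-0.5,-0.7,0.6,0],[0.38,-0.5,-0.7,0.6,0],[0.4,-0.5,-0.7,0.6,0],[0.43,-0.5,-0.7,0.6,0],[0.5,-0.5,-0.7,0.6,0],[0.6,-0.5,-0.7,0.6,0]])

```text
time: 29.02
tool_pos: [507.4, 379.4, -26.3]
tcp_rot: [-3.14, -0.001, 1.257]
contact_force: [-1.9, -0.5, 4.0]
grip_width: 55.1
```

```bash
python3 - <<'E'
from h import *
goto(507.7,379,-26.8,72)
c=snap('wrist','w15')
im=cv2.imread('pics/w15.png'); cv2.imwrite('pics/w15c.png',cv2.resize(im[120:330,140:420],None,fx=2.8,fy=2.8,interpolation=cv2.INTER_CUBIC))
g=cv2.cvtColor(c['color'],cv2.COLOR_RGB2GRAY)
u,v=281,172
s=g[v-14:v+15,u-14:u+15]; m=s<60; yy,xx=np.nonzero(m);print('hole',xx.mean()+u-14,yy.mean()+v-14,m.sum())
T=np.linalg.inv(c['camera_from_world']);d=T[:3,:3]@np.linalg.solve(c['K'],[xx.mean()+u-14,yy.mean()+v-14,1]);o=T[:3,3];q=o+d*(13-o[2])/d[2]
ob=bot.get_obs();a=ob['tcp_rot'][2];e=(q-ob['tool_pos']);print('X',e[0]*np.cos(a)+e[1]*np.sin(a),'Y',e[0]*np.sin(a)-e[1]*np.cos(a))
E
```

```text
t 29.02 pos [507.4 379.4 -26.3] yaw 72.0 F [-1.9 -0.5  4. ] M [-0.078  0.111  0.041] w 55.1
shift [-0.2  0.4  0.5] spin -0.0 dist 1.0
hole 281.99460916442047 171.6576819407008 371
X 46.10691460367365 Y 0.494581635903959
```

View pics/w15c.png

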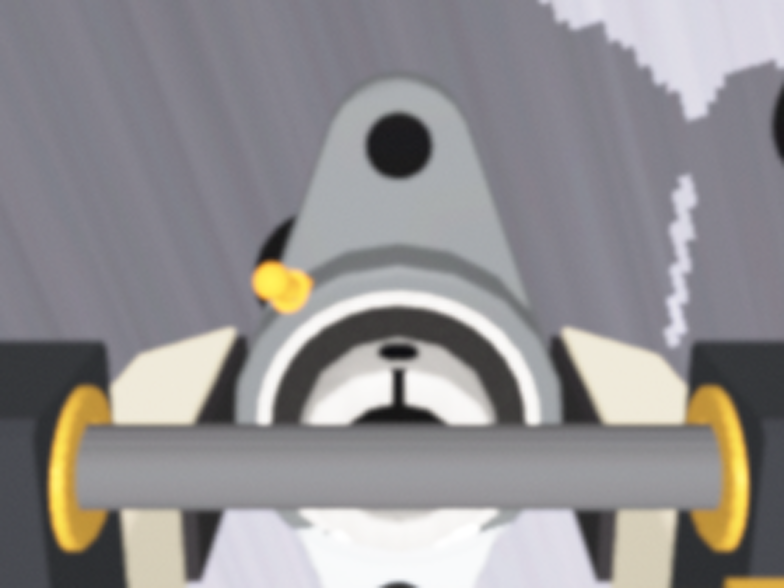

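```bash
python3 - <<'E'
from h import *
goto(533.3,-150.2,90,90)
E
```

```text
t 29.07 pos [507.4 379.3 -26.3] yaw 72.0 F [-0.2 -1.3  4.3] M [-0.092  0.124  0.03 ] w 55.3
shift [-495.5  188.2 -117. ] spin -18.0 dist 543.0
```

Request:
carry_out(motion=[[0.6,0,0,-3,0],[0.6,0,0,-12,0],[0.6,0,0,-28,0],[0.6,0,0,-50,0],[0.6,0,0,-75,0],[0.6,0,0,-98,0],[0.6,-5,0,-114,0],[0.6,-25,-9,-116,0],[0.6,-55,-20,-116,0],[0.6,-85,-31,-116,-2]])

```text
time: 30.32
tool_pos: [450.8, 306.9, 90.0]
tcp_rot: [-3.14, -0.001, 1.292]
contact_force: [1.0, -0.9, -4.9]
grip_width: 55.2
```

```bash
python3 - <<'E'
from h import *
goto(533.3,-150.2,90,90)
E
```

```text
t 30.32 pos [450.8 306.9  90. ] yaw 74.0 F [ 1.  -0.9 -4.9] M [-0.066 -0.066 -0.042] w 55.2
shift [-416.8  204.9   -0.5] spin -16.0 dist 464.0
```

Request:
carry_out(motion=[[0.6,-30,15,0,-1],[0.6,-75,37,0,-3],[0.6,-122,60,0,-5],[0.6,-170,84,0,-7],[0.6,-218,107,0,-9],[0.6,-266,131,0,-11],[0.6,-314,154,0,-13],[0.6,-358,176,0,-15],[0.6,-390,192,0,-16],[0.6,-410,202,0,-16]])

```text
time: 31.58
tool_pos: [532.2, -144.7, 89.8]
tcp_rot: [-3.141, -0.001, 1.57]
contact_force: [-1.0, 0.5, -3.8]
grip_width: 55.2
```

```bash
python3 - <<'E'
from h import *
goto(533.3,-150.2,62,90)
E
```

```text
t 31.57 pos [ 532.2 -144.7   89.8] yaw 89.9 F [-1.   0.5 -3.8] M [-0.02  -0.125  0.013] w 55.2
shift [-5.6  1.1 27.8] spin -0.1 dist 28.0
```

Request:
carry_out(motion=[[0.6,-5,1,5,0],[0.6,-5.5,1.1,15,0],[0.6,-5.5,1.1,25,0],[0.6,-5.5,1.1,29,0],[0.6,-5.5,1.1,29,0],[0.6,-5.5,1.1,29,0]])

```text
time: 32.33
tool_pos: [533.6, -150.0, 61.1]
tcp_rot: [-3.141, -0.001, 1.57]
contact_force: [-0.3, -0.1, -4.3]
grip_width: 55.4
```

```bash
python3 - <<'E'
from h import *
goto(533.3,-150.2,62,90)
c=snap('wrist','w16')
im=cv2.imread('pics/w16.png'); cv2.imwrite('pics/w16c.png',cv2.resize(im[120:330,140:420],None,fx=2.8,fy=2.8,interpolation=cv2.INTER_CUBIC))
p=bot.get_obs()['tool_pos']
for y,z in ((-105.2,78),(-105.2,97),(-105.2,84)): print(y,z,(proj(c,[533.3,y,z])-[140,120])*2.8)
E
```

```text
t 32.33 pos [ 533.6 -150.    61.1] yaw 90.0 F [-0.3 -0.1 -4.3] M [ 0.018 -0.13  -0.049] w 55.4
shift [-0.2 -0.3 -0.9] spin -0.0 dist 1.0
-105.2 78 [392.29287214 132.04365183]
-105.2 97 [391.67634821 148.24823558]
-105.2 84 [392.11241017 136.78687577]
```

View pics/w16c.png

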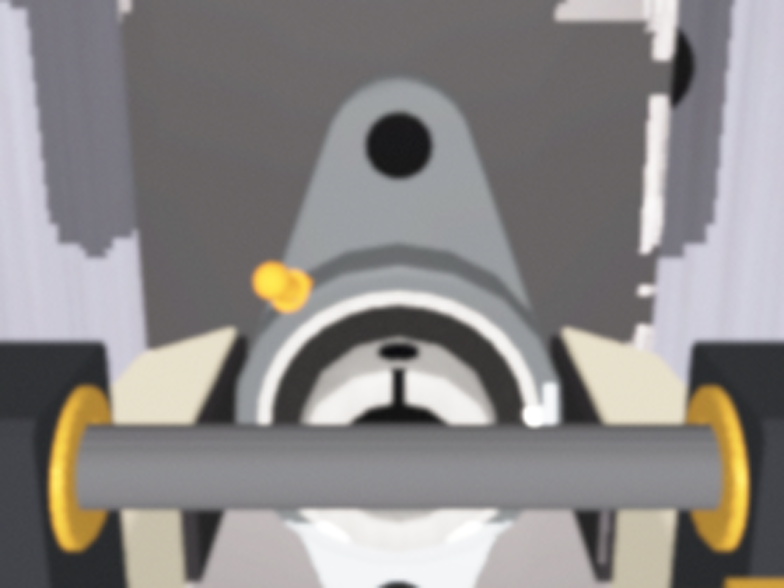

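Request:
carry_out(motion=[[0.6,-0.2,-0.3,3,0],[0.6,-0.2,-0.3,6,0],[0.6,-0.2,-0.3,8,0],[0.6,-0.2,-0.3,9.5,0],[0.6,-0.2,-0.3,10.4,0],[0.6,-0.2,-0.3,10.4,0]])

```text
time: 33.12
tool_pos: [533.3, -150.2, 50.6]
tcp_rot: [-3.141, -0.001, 1.57]
contact_force: [-0.5, 0.4, -4.8]
grip_width: 55.6
```

```bash
python3 - <<'E'
from h import *
goto(533.3,-150.2,48,90)
E
```

```text
t 33.12 pos [ 533.3 -150.2   50.6] yaw 90.0 F [-0.5  0.4 -4.8] M [ 0.009 -0.125  0.047] w 55.6
shift [0.  0.  2.6] spin -0.0 dist 3.0
```

No contact yet, or it is within the bevel. Carrying on down in small steps.

Request:
carry_out(motion=[[0.6,0,0,0.8,0],[0.6,0,0,1.6,0],[0.6,0,0,2.4,0],[0.6,0,0,3.2,0]])

```text
time: 33.62
tool_pos: [533.3, -150.2, 47.4]
tcp_rot: [-3.141, -0.001, 1.57]
contact_force: [-0.3, -0.1, -4.4]
grip_width: 55.6
```

```bash
python3 - <<'E'
from h import *
goto(533.3,-150.2,44,90)
E
```

```text
t 33.62 pos [ 533.3 -150.2   47.4] yaw 90.0 F [-0.3 -0.1 -4.4] M [-0.023 -0.069 -0.007] w 55.6
shift [0.  0.  3.4] spin -0.0 dist 3.0
```

Request:
carry_out(motion=[[0.6,0,0,2,0],[0.6,0,0,4,0],[0.6,0,0,6,0],[0.6,0,0,8,0],[0.6,0,0,10,0]])

```text
time: 34.25
tool_pos: [533.2, -150.2, 37.2]
tcp_rot: [-3.141, -0.001, 1.57]
contact_force: [-0.9, 0.1, -4.1]
grip_width: 55.3
```

```bash
python3 - <<'E'
from h import *
goto(533.3,-150.2,25,90)
E
```

```text
t 34.25 pos [ 533.2 -150.2   37.2] yaw 90.0 F [-0.9  0.1 -4.1] M [-0.054 -0.076  0.004] w 55.3
shift [ 0.   0.1 12.2] spin -0.0 dist 12.0
```

Request:
carry_out(motion=[[0.6,0,0,2.5,0],[0.6,0,0,5,0],[0.6,0,0,7.5,0],[0.6,0,0,9.5,0],[0.6,0,0,11,0],[0.6,0,0,11.5,0]])

```text
time: 35.0
tool_pos: [533.2, -150.2, 25.7]
tcp_rot: [-3.141, -0.001, 1.57]
contact_force: [-0.2, -0.6, -4.7]
grip_width: 55.4
```

```bash
python3 - <<'E'
from h import *
goto(533.3,-150.2,23.7,90)
E
```

```text
t 35.0 pos [ 533.2 -150.2   25.7] yaw 90.0 F [-0.2 -0.6 -4.7] M [-0.008 -0.116  0.004] w 55.4
shift [0.  0.1 2. ] spin -0.0 dist 2.0
```

Request:
carry_out(motion=[[0.6,0,0,0.7,0],[0.6,0,0,1.4,0],[0.6,0,0,2,0],[0.6,0,0,2.4,0],[0.6,0,0,2.4,0]])

```text
time: 35.62
tool_pos: [533.2, -150.2, 23.7]
tcp_rot: [-3.141, -0.001, 1.57]
contact_force: [-0.8, 0.8, 1.8]
grip_width: 55.4
```

```bash
python3 - <<'E'
from h import *
goto(533.3,-150.2,23.7,90)
E
```

```text
t 35.62 pos [ 533.2 -150.2   23.7] yaw 90.0 F [-0.8  0.8  1.8] M [ 0.011  0.329 -0.054] w 55.4
shift [ 0.   0.1 -0. ] spin -0.0 dist 0.0
```

Contact force of +6 N at exactly the seated height. Releasing and clearing.

Request:
carry_out(motion=[[0.4,0,0,0,0],[0.3,0,0,0,0],[0.1,0,0,0,0],[0,0,0,0,0],[0,0,0,-15,0],[0,0,0,-35,0],[0,0,0,-60,0],[0,0,0,-85,0],[0,0,0,-100,0],[0,0,0,-100,0]])

```text
time: 36.88
tool_pos: [534.0, -150.6, 125.0]
tcp_rot: [3.139, 0.001, 1.57]
contact_force: [-0.4, -0.2, 0.0]
grip_width: 92.0
```

```bash
python3 - <<'E'
from h import *
goto(300,-350,150,45)
snap('wrist','w17')
E
```

```text
t 36.88 pos [ 534.  -150.6  125. ] yaw 90.0 F [-0.4 -0.2  0. ] M [-0.044 -0.094 -0.008] w 92.0
shift [-199.6 -233.8  -25.4] spin 45.0 dist 308.0
```

View pics/w17.png

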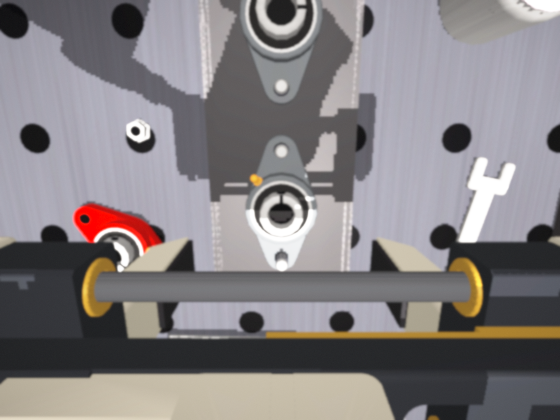

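The spare sits over both studs, seen at (281,152) and (282,260). I'll back the arm away and check from the top and scene cameras.

Request:
carry_out(motion=[[0,-15,-20,-10,3],[0,-45,-55,-25,10],[0,-75,-90,-25,18],[0,-105,-125,-25,26],[0,-135,-160,-25,34],[0,-165,-195,-25,42],[0,-190,-222,-25,45],[0,-199,-233,-25,45],[0,-199,-233,-25,45]])

```text
time: 38.05
tool_pos: [299.8, -348.9, 148.1]
tcp_rot: [-3.14, -0.001, 0.784]
contact_force: [1.2, 0.3, 0.7]
grip_width: 91.9
```

```bash
python3 - <<'E'
from h import *
goto(300,-350,150,45)
c=snap('top','t18'); W=cloud(c)
c0=dict(np.load('top0.npz'));W0=cloud(c0)
def ring(W,u,v,zt,r=30):
    sub=W[v-r:v+r,u-r:u+r].reshape(-1,3); s=sub[np.abs(sub[:,2]-zt)<3]
    l=sub[np.abs(sub[:,2]-(zt-26.5))<2.5]
    print(zt,len(s),cv2.minEnclosingCircle(s[:,:2].astype(np.float32)) if len(s) else None,s[:,2].mean(), l[:,2].mean())
for (u,v) in((223,222),(284,222),(345,224)): ring(W0,u,v,90.5);ring(W,u,v,90.5)
ring(W,448,232,43,35)
snap('scene','s18')
E
```

```text
t 38.05 pos [ 299.8 -348.9  148.1] yaw 44.9 F [1.2 0.3 0.7] M [ 0.058 -0.048  0.002] w 91.9
shift [-0.6  0.9 -1.9] spin -0.1 dist 2.0
90.5 99 ((532.1665649414062, 120.46099090576172), 16.125574111938477) 90.69055645361135 64.20545211578279
90.5 102 ((532.352783203125, 120.21820068359375), 15.841521263122559) 90.63541355353652 64.18760783230967
90.5 93 ((532.1563720703125, -14.13963794708252), 15.7894926071167) 90.72646990704914 64.18576188276987
90.5 95 ((532.8041381835938, -14.481413841247559), 15.646517753601074) 90.80685248314568 64.13646810664744
90.5 91 ((533.4371948242188, -149.01365661621094), 16.0097713470459) 90.60551320260797 64.09872531172691
90.5 86 ((532.376708984375, -149.75082397460938), 15.728777885437012) 90.69950588747832 64.13335131947372
43 160 ((527.7149047851562, -398.19012451171875), 115.35254669189453) 42.71722961824088 16.791443061007012
```

View pics/t18.png

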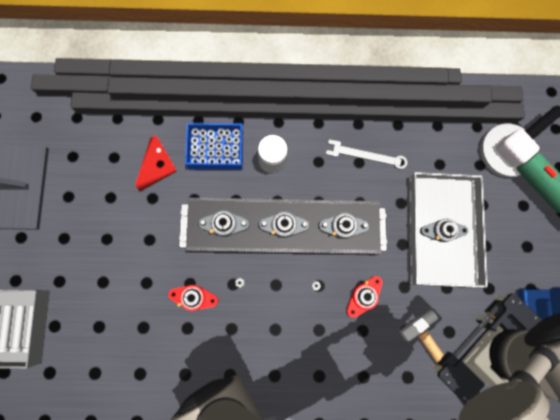

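View pics/s18.png

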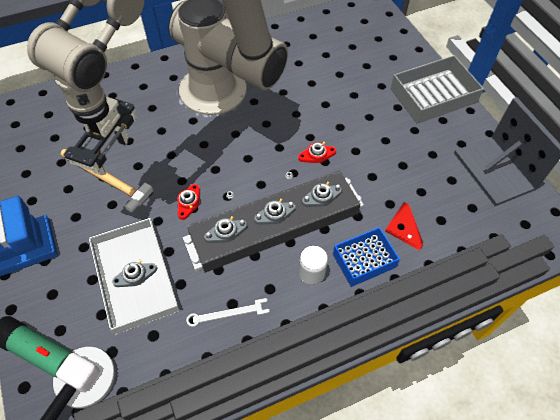

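Three bearings are seated on the channel with ring tops at the starting height (±0.1 mm). The worn one lies flat in the tray at (443,230). The bystanders look unmoved and the arm is clear.

```bash
python3 -c "
from plant import bot
o=bot.get_obs();print(o['time'],o['contact_force'],abs(o['dq']).max());print(bot.close_job())"
```

```text
38.15 [-0.23672423  0.37472778 -0.2498189 ] 0.015359303000423834
the job is handed in; nothing more can be done
None
```

The worn bearing is in the scrap tray and the spare is in its place. I handed the job in at about 38 s; no verdict was reported.

- **Finding the worn one:** I turned all three inner rings by about 90°. The bearing on the tray side (y ≈ -150 mm) resisted with about 0.33 N m. The other two gave 0.06 N m or less.
- **Scrap:** I lifted the worn bearing off its studs and set it flat in the tray.
- **Spare:** I lowered it over both studs with almost no force until it reached the channel, with about 6 N of contact force at the seated height.
- **Last checks:** The ring and lug heights of all three bearings on the channel match the start to about 0.1 mm. Ring positions match to about 1 mm, which is as fine as the camera resolves. In the images the worn bearing lies flat in the tray and the bystanders look unmoved.

**What disagreed:**
- The fingers really end about 35 mm above the reported tool point. My first grip on a ring therefore closed in the air above it, with no contact. Both cameras showed the difference and I corrected for it.
- The cameras differed from each other by 2–4 mm, so I centred by finger position and contact force.
- My ring-height check on the worn bearing in the tray also picked up the tray rim, so its flatness is judged from the images and the floor contact when I set it down.

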